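# Tip the weld coupons over for rinsing and stand the reference card up

### The job

Move the batch of weld coupons on to rinsing: with the tray's gate still up, put every coupon that lies on the bench into the tipping tray, then lower the gate at the tray's end, tip the tray until all the coupons have slid out of that end into the basket, and let the tray back down level. Also mark the batch with the reference card that lies face down beside the tray: unfold the leg on its back as far as it goes and stand the card upright on the bench, leaning back on its leg. Leave the bottle and the beaker alone.

Things in the scene. Friction and masses are not known exactly. Their poses are not given: they have to be found in the camera images.
- tipper: Fixed grey stand of the tipping tray, 190 x 130 mm, in the middle of the bench. Origin on the bench under the middle of the tray; its x points from the lifting bar towards the gate and basket, z up. The tray's hinge axis is parallel to y at x = +75 mm, z = 75 mm.
- tray (a joint): Tilt of the tray, rad. 0 = level (rests on its stop), up to 0.95 = tipped: the end with the lifting bar rises, the gate end stays at the hinge. Swings freely: the empty tray weighs 0.35 kg and sinks back level by itself when let go. Coupons begin to slide between about 0.45 and 0.65 rad (friction 0.5 to 0.75).
- tray_hinge (a point): Point on the tray's hinge axis, mid-width, at floor height; the gate hinges on the same axis. Axes turn with the tray: x along its floor towards the basket, y along the hinge, z up out of the floor.
- tray_floor (a point): Centre of the tray's floor (top face of it), axes as tray_hinge. Steel tray open at the top: inside 146 (x) x 114 (y) mm, walls 35 mm high and 4 mm thick on three sides, the gate at the +x end (73 mm from here).
- tray_bar (a point): Middle of the tray's lifting bar: bright round bar 12 mm thick, 82 mm long along y, two 8 mm arms hold it 32 mm clear of the back wall (arms at y = +-35 mm). It lies 188 mm from the hinge axis and 15 mm above the floor's level. A pinch across it from above lets it turn between the pads while the tray is lifted.
- gate (a joint): Opening of the tray's end gate, rad. 0 = up (closed), 1.57 = lowered outwards, in line with the floor (stop at 1.6). Stiff hinge (0.06 N m, about 2 N at its top edge): stays where it is left. Aluminium plate 112 mm wide, 5 mm thick, 44 mm high, hinged at its lower edge at tray_hinge; can be pushed over from inside the tray.
- gate_top (a point): Middle of the gate's free (upper) edge, 44 mm from the hinge axis.
- basket: Fixed steel basket, 150 (x) x 170 (y) mm, floor 4 mm thick, beyond the gate. Walls 35 mm high on the tray's side (-x), 45 mm on the sides, 60 mm at the far side. Origin: centre of its underside; x points away from the tray.
- card: Reference card: white plate 150 (its x) x 130 (y) x 8 mm (z), about 0.25 kg, picture side (grey squares) at z = 0, back at z = 8 mm. Starts face down left of the tray, top edge (+x) away from the robot. Origin: centre of the picture side; z out of its back. To stand it, raise its top edge past upright: stood, x points up, leaning about 0.33 rad from vertical to the leg side.
- leg (a joint): Angle of the leg to the card's back, rad: 0 = folded flat, 0.72 = fully out (stop); starts between 0 and 0.12. Stiff hinge (0.035 N m): stays where it is left. Grey bar 103 mm long, 18 mm wide, 10 mm thick, it runs from its hinge towards the card's bottom edge; a stud 18 mm wide (card y), 14 mm long and 15 mm high stands up from it 88 mm from the hinge.
- card_hinge (a point): Point on the leg's hinge axis, at card x = +30 mm, y = 0, z = 14 mm; the axis is along the card's y.
- leg_stud (a point): Middle of the leg's stud, 88 mm from the hinge along the leg and 13 mm above the leg's middle plane; the stud is 18 mm wide across y and its top is 7 mm higher than this point.
- leg_foot (a point): Free end of the leg, mid-thickness (5 mm of leg below and above it), 103 mm from the hinge.
- card_bar (a point): Middle of the card's carrying bar: aluminium round bar 10 mm thick along y, 40 mm beyond the top edge (card x = 115 mm, z = 14 mm), 80 mm long, held by two 8 mm arms at y = +-36 mm, with a 35 mm gap to the card. Lying, its axis is 14 mm above the bench. It can turn in a light pinch.
- card_edge (a point): Middle of the card's bottom edge on the back side (card x = -75 mm, z = 8 mm). When the card stands, this edge and the leg's foot rest on the bench.
- reagent: Bystander: brown glass bottle 60 mm wide, 100 mm high, left of the card. Origin: centre of its base. Leave it alone.
- beaker: Bystander: glass beaker 64 mm wide, 60 mm high, far right, beyond the coupons. Origin: centre of its base. Leave it alone.
- coupon1: Steel weld coupon: flat plate 44 (its x) x 24 (its y) x 16 mm with a dark weld bead across the middle of its top (the bead stands 1 mm proud and is only a look). About 120 g (80 to 160). Starts flat on the bench to the right of the tipping tray, any yaw; three to five coupons are present. Origin: centre of its underside, z up.
- coupon2: Steel weld coupon: flat plate 44 (its x) x 24 (its y) x 16 mm with a dark weld bead across the middle of its top (the bead stands 1 mm proud and is only a look). About 120 g (80 to 160). Starts flat on the bench to the right of the tipping tray, any yaw; three to five coupons are present. Origin: centre of its underside, z up.
- coupon3: Steel weld coupon: flat plate 44 (its x) x 24 (its y) x 16 mm with a dark weld bead across the middle of its top (the bead stands 1 mm proud and is only a look). About 120 g (80 to 160). Starts flat on the bench to the right of the tipping tray, any yaw; three to five coupons are present. Origin: centre of its underside, z up.
- coupon4: Steel weld coupon: flat plate 44 (its x) x 24 (its y) x 16 mm with a dark weld bead across the middle of its top (the bead stands 1 mm proud and is only a look). About 120 g (80 to 160). Starts flat on the bench to the right of the tipping tray, any yaw; three to five coupons are present. Origin: centre of its underside, z up.
- coupon5: Steel weld coupon: flat plate 44 (its x) x 24 (its y) x 16 mm with a dark weld bead across the middle of its top (the bead stands 1 mm proud and is only a look). About 120 g (80 to 160). Starts flat on the bench to the right of the tipping tray, any yaw; three to five coupons are present. Origin: centre of its underside, z up.
Not all that is in view belongs to the job. Of the things shaped like the card, the white one is meant.

How it is judged:
By the outcome, as a careful person would: the job done as asked, in the order asked, and still so for the second after the job is handed in, with the robot touching nothing.
Of coupon1, coupon2, coupon3, coupon4, coupon5 only 3 to 5 are there at a start; the rules pass over those that are not, and their reading is None.
At some moment in a run one of coupon1, coupon2, coupon3, coupon4, coupon5 may be knocked a few centimetres aside while the robot is not near it.
It also fails if it takes over 210 s, if anything falls off the work surface, if the arm or the gripper's body presses on something with over 40 N, if the wrist force passes 120 N, or if a joint passes its speed limit or range.

### The arm

A 7-joint arm with a two-finger parallel gripper is mounted at the origin on the work surface. World frame = base frame: x ahead of the robot, y to its left, z up, the work surface at z = 0. Lengths are in m, angles in rad, forces in N, time in s.
With the tool pointing down it reaches from about 0.35 to 0.9 m from the base axis. Payload 8.1 kg.
Tool frame: the origin (TCP) lies at the very end of the fingers, on their centre line; the grasp point (between the pads) lies arm.hold_point_z behind it (arm.hold_point_z is the distance from the TCP to the grasp point, in m); z points along the fingers, y is the line along which they close (so a half turn about z gives the same grasp; the last joint's range is limited). The gripper opens to 92 mm and grips with 3 to 60 N. Pads are 19 mm wide; open, the fingers measure 130 mm over their backs; the gripper's body (75 mm by 190 mm) begins 47 mm behind the grasp point.
Start: joints at [1.031, 0.434, 0.025, 1.573, -0.012, 1.134, -0.075], TCP at [0.264, -0.566, 0.227] pointing down, gripper open.
Joint ranges: [-2.62, 2.62], [-0.44, 2.09], [-1.27, 1.32], [0.08, 2.57], [-1.32, 4.46], [0.12, 2], [-2.74, 2.74]. Speed limits (rad/s): [2.22, 2.22, 3.01, 3.01, 3.14, 3.14, 3.14].

### API

Orientations are given as a rotation vector (axis times angle).
In Python, from cell import arm, vision, job, cut_out gives the robot as it stands. The module is installed in compiled form; this text tells all that it offers.
- The arm moves only by the tool play_rows, never from a script. Its argument "increments" is text: rows parted by semicolons, each of 5 numbers parted by spaces: the shift along the tool's x, y, z in cm, then the turn about the tool's z in degrees, then the opening, from -1 (shut) to 1 (fully open), so that 0 is half open. A call has 1 to 5 rows; each row shifts and turns the commanded pose from where the row before left it, along the tool's axes as they then stand; what a row does not reach is not made up. A row lasts 1/12 s, in which the tool goes at most 41.7 mm and 7.16 degrees, less where a joint would pass 70% of its speed; a pose out of reach is approached as far as the arm can. A call is refused whole if a number of a shift passes 4.17 or a number of a turn 7.16, either way. A call with a gripper value outside its range is refused whole. The fingers move at their own pace and stop on an object; "grip_force" is the grip in N (left out, the last holds). Time passes only in rows, so rows that do not move let the fingers close. It gives the time, the measured TCP pose, the force, the opening and the grip force at its end, in the units of the state.
- arm.observe(): the state, without advancing time (a new reading comes with each control period).
- vision.get_image(name): name is "side" or "top"; returns a dict with "frame" (480x640x3 uint8, red, green, blue), "z_map" (480x640 float32, m along the optical axis (not along the pixel's ray), 0 where there is no reading), "mtx" (3x3 intrinsics, pixels), "distortion" ([k1, k2, p1, p2, k3] as OpenCV has them; the pictures are not rectified), "cam_to_world" (4x4, takes a point from camera to world coordinates). Camera axes: x right, y up, looking along -z (the intrinsics and any distortion apply to the point x, -y, -z); pixel columns grow to the right and rows downward; lengths in m; the calibration is good to about 2 mm. A picture is of the moment at which its call begins.
- job.sign_off(): hands the job in; it is judged then, once.
Trained networks look in a picture, given as the dict that the camera call returned (one of the last four; its "shot" number tells which), for a name from the list of things; names that differ only in an ending like _2 or _b are one class to them, and where a whole thing is asked for, a point or a joint stands for the part that bears it (a point fixed in the world has none). Each returns a list of dicts, best first, with "confidence" (0 to 1); they miss things now and then, are a little off and sometimes report something else, mostly with a low value. They report only what shows in the picture. A call takes as long as a camera call. They do not tell look-alikes from the thing itself.
- cut_out(query, picture): "mask" (480x640 bool, what is visible of it) and "point" ([row, column] in pixels, amid what is visible of it).
The state is a dict: "clock": time; "joints": joint angles; "dq": joint speeds; "joint_efforts": joint torques, N m; "position": TCP position; "ee_rot": TCP orientation; "force": force on the tool from outside, world axes, zero at the start; "ft_torque": the same for the moment, N m; "width": opening from 0.0 (shut) to 1.0 (fully open); "gripper_force": force on a finger pad.
Only numpy, scipy, OpenCV 4.12 (cv2) and the standard library are available. Lean on these libraries where they do the work, as an engineer would, in place of code of your own. Each camera call takes 0.05 s, during which the arm holds its last target. There are 200 camera calls.

## Working session

There is one attempt and no reset: what is moved stays moved. The work goes in short steps, Python scripts to look and compute and a tool call to move; the robot and the scene stay as the last step left them, time stands still between calls to the robot, and variables do not carry over. Pictures are saved under pics/ and viewed, at most 14 in all, crops included, and the job is handed in when it is done.

Besides the shell and the picture viewer there is one more tool, called after "Emit:" as a command line: name --argument value ..., lists and objects as JSON in quotes. play_rows: Moves the arm, as the interface text tells. Its arguments: {"type":"object","properties":{"increments":{"type":"string"},"grip_force":{"type":"number"}},"required":["increments"]}

```bash
mkdir -p pics
cat > h.py <<'E'
import numpy as np, cv2
from cell import arm, vision, job, cut_out
def px2w(im,pts,z=None):
    """pixels (row,col)-> world, via z_map (z=None) or plane height z"""
    out=[]
    T=np.array(im['cam_to_world'])
    for r,c in pts:
        u=cv2.undistortPoints(np.array([[[c,r]]],float),np.array(im['mtx']),np.array(im['distortion'],float))[0,0]
        d=np.array([u[0],-u[1],-1.])
        if z is None:
            s=im['z_map'][int(round(r)),int(round(c))]
        else:
            s=(z-T[2,3])/(T[:3,:3]@d)[2]
        out.append(T[:3,:3]@(d*s)+T[:3,3])
    return np.array(out)
def cloud(im,mask):
    rr,cc=np.nonzero(mask&(im['z_map']>0))
    u=cv2.undistortPoints(np.stack([cc,rr],1).astype(float)[:,None],np.array(im['mtx']),np.array(im['distortion'],float))[:,0]
    s=im['z_map'][rr,cc]
    d=np.stack([u[:,0],-u[:,1],-np.ones(len(u))],1)*s[:,None]
    T=np.array(im['cam_to_world'])
    return d@T[:3,:3].T+T[:3,3]
def save(im,n): cv2.imwrite('pics/'+n+'.png',cv2.cvtColor(im['frame'],cv2.COLOR_RGB2BGR))
E
python3 - <<'E'
from h import *
np.set_printoptions(precision=3,suppress=True)
for n in ['top','side']:
    im=vision.get_image(n); save(im,n+'0')
    print(n,np.array(im['cam_to_world'])[:3,3])
    for q in ['tipper','tray_bar','gate','basket','card','leg','card_bar','reagent','beaker','coupon1']:
        for d in cut_out(q,im)[:7]:
            P=cloud(im,d['mask'])
            print(q,round(d['confidence'],2),np.round(d['point']),d['mask'].sum(),np.median(P,0),P.min(0),P.max(0)) if len(P) else 0
s=arm.observe();print(s,arm.hold_point_z)
E
```

```text
top [0.237 0.121 1.81 ]
tipper 0.77 [230. 357.] 2526 [0.538 0.006 0.074] [ 0.431 -0.065 -0.013] [0.663 0.074 0.125]
tipper 0.56 [254. 277.] 173 [0.469 0.264 0.02 ] [ 0.421  0.247 -0.002] [0.518 0.28  0.043]
tray_bar 0.58 [226. 355.] 2117 [0.55  0.004 0.076] [ 0.431 -0.065 -0.   ] [0.662 0.071 0.125]
gate 0.61 [204. 361.] 182 [ 0.627 -0.006  0.104] [ 0.621 -0.062 -0.005] [0.662 0.051 0.125]
basket 0.59 [175. 362.] 2295 [ 0.732 -0.017  0.005] [ 0.618 -0.099 -0.014] [0.796 0.074 0.115]
card 0.96 [327. 216.] 2017 [0.222 0.453 0.007] [ 0.137  0.386 -0.012] [0.337 0.525 0.04 ]
card 0.79 [248. 276.] 1896 [0.494 0.269 0.007] [ 0.406  0.193 -0.013] [0.611 0.346 0.043]
card 0.73 [264. 153.] 1797 [0.433 0.678 0.007] [ 0.367  0.563 -0.011] [0.499 0.761 0.045]
card 0.63 [166. 286.] 1746 [0.772 0.225 0.007] [ 0.679  0.144 -0.01 ] [0.892 0.313 0.042]
leg 0.78 [336. 212.] 212 [0.192 0.457 0.018] [ 0.143  0.444 -0.007] [0.246 0.474 0.04 ]
leg 0.7 [171. 287.] 166 [0.748 0.237 0.019] [0.701 0.211 0.005] [0.801 0.26  0.042]
leg 0.65 [262. 144.] 174 [0.435 0.703 0.018] [0.424 0.652 0.003] [0.445 0.757 0.
[... 3311 characters left out ...]
0.009] [0.525 0.286 0.043]
coupon1 0.53 [470. 410.] 265 [ 0.506 -0.428  0.017] [ 0.494 -0.446 -0.001] [ 0.52  -0.412  0.02 ]
coupon1 0.52 [388. 394.] 343 [ 0.539 -0.266  0.016] [ 0.521 -0.287 -0.004] [ 0.564 -0.233  0.022]
{'clock': 1.1, 'joints': array([ 1.031,  0.435,  0.025,  1.573, -0.012,  1.134, -0.075]), 'dq': array([-0.001,  0.001, -0.002, -0.001, -0.002, -0.002, -0.   ]), 'joint_efforts': array([ -0.001, -66.769,   0.984, -31.482,  -0.06 ,   0.033,   0.   ]), 'position': array([ 0.264, -0.566,  0.227]), 'ee_rot': array([3.067, 0.681, 0.   ]), 'force': array([0.935, 0.577, 0.19 ]), 'ft_torque': array([ 0.076, -0.01 , -0.017]), 'gripper_force': 0.0, 'width': 1.0041153856072342} 0.0188
```

View pics/top0.png

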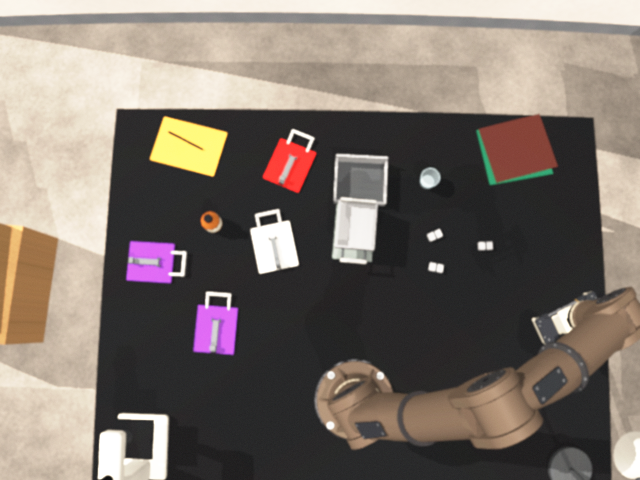

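View pics/side0.png

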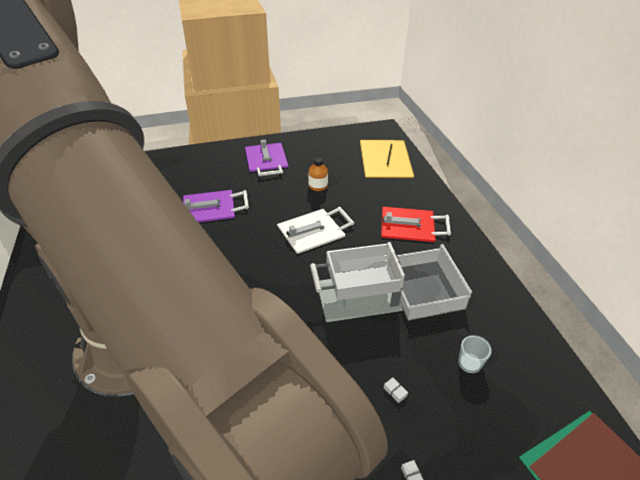

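```bash
cat >> h.py <<'E'
def rect(P):
    (c,wh,a)=cv2.minAreaRect((P[:,:2]*1000).astype(np.float32))
    w,h=wh
    if w<h: w,h=h,w; a+=90
    return np.array(c)/1000,(round(w),round(h)),(a+90)%180-90   # centre, size mm, yaw of long side deg
def region(im,x0,x1,y0,y1,z0,z1):
    full=np.zeros((480,640,3)); m=im['z_map']>0
    rr,cc=np.nonzero(m); P=cloud(im,m)
    k=(P[:,0]>x0)&(P[:,0]<x1)&(P[:,1]>y0)&(P[:,1]<y1)&(P[:,2]>z0)&(P[:,2]<z1)
    return P[k], im['frame'][rr[k],cc[k]].astype(int)
E
python3 - <<'E'
from h import *
np.set_printoptions(precision=3,suppress=True)
for n in ['top','side']:
    im=vision.get_image(n)
    if n=='top':
        c=im['frame'][140:285,225:505]; cv2.imwrite('pics/crop1.png',cv2.cvtColor(cv2.resize(c,None,fx=2.8,fy=2.8,interpolation=cv2.INTER_CUBIC),cv2.COLOR_RGB2BGR))
    print(n)
    for (x,y) in [(.536,-.26),(.508,-.432),(.431,-.263)]:
        P,col=region(im,x-.04,x+.04,y-.04,y+.04,-.02,.03)
        b=col.sum(1)>250
        print('coupon',rect(P[b]) if b.sum()>20 else None, b.sum())
    P,col=region(im,.38,.64,.17,.38,-.02,.06); b=(col.min(1)>100)
    print('card',rect(P[b]),P[b].mean(0))
    k=b&(P[:,2]>.0135); 
    P2=P[k]; near=P2[P2[:,0]<.55]; print('leg',rect(near),np.median(near[:,2])) 
    P,col=region(im,.4,.72,-.12,.12,.055,.09); print('trayfloorish',rect(P))
    P,col=region(im,.4,.72,-.12,.12,.10,.14); print('rim',rect(P),np.percentile(P[:,2],[5,50,95]))
    P,col=region(im,.62,.85,-.15,.12,.02,.1); print('bsk',rect(P))
E
```

```text
top
coupon (array([ 0.541, -0.265]), (58, 33), -66.61583709716797) 155
coupon (array([ 0.508, -0.435]), (60, 32), -88.29661393165588) 155
coupon (array([ 0.433, -0.268]), (54, 35), 79.10910034179688) 157
card (array([0.516, 0.277]), (208, 140), 13.546060562133789) [0.501 0.274 0.007]
leg (array([0.485, 0.265]), (142, 123), 7.071679592132568) 0.018492846445527844
trayfloorish (array([0.553, 0.016]), (241, 167), -12.514518737792969)
rim (array([0.534, 0.006]), (200, 123), -4.220329284667969) [0.101 0.109 0.121]
bsk (array([ 0.708, -0.012]), (179, 169), -2.1570816040039062)
side
coupon (array([ 0.544, -0.257]), (53, 37), -67.46357727050781) 349
coupon (array([ 0.51 , -0.426]), (43, 31), -87.17134737968445) 298
coupon None 1
card (array([0.528, 0.255]), (209, 207), 12.763580322265625) [0.503 0.267 0.01 ]
leg (array([0.499, 0.251]), (137, 85), 21.800251007080078) 0.021065351949340838
trayfloorish (array([0.538, 0.007]), (203, 125), -4.181449890136719)
rim (array([0.559, 0.006]), (160, 127), -3.9450531005859375) [0.101 0.109 0.12 ]
bsk (array([ 0.708, -0.012]), (179, 176), -1.3263015747070312)
```

View pics/crop1.png

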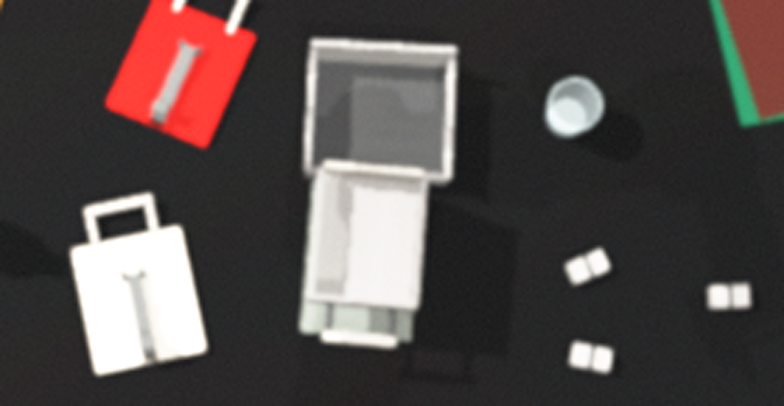

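The white card at top-view pixel (273,242) fits: it is the only white one, left of the tray, with its bar away from the robot. The look-alikes are red (290,163) and purple (150,262) and (216,328), and the crop confirms this. The three coupons are at pixels (435,235), (485,245) and (436,267). I'm turning the tool to yaw 90° and heading for the nearest one.

Emit:
play_rows --increments "0 0 0 -6.5 1;0 0 0 -6.5 1;0 0 0 -6.5 1;0 0 0 -6.5 1;0 0 0 -6.5 1"

```text
clock: 1.62
position: [0.2644, -0.5663, 0.2267]
ee_rot: [2.75, 1.519, -0.0]
force: [1.1, -0.0, 0.4]
width: 0.999
gripper_force: 0.0
```

Emit:
play_rows --increments "0 0 0 -6.5 0;0 0 0 -6.5 0;0 0 0 -6.5 0;0 0 0 -6.5 0;0 0 0 -6.5 0"

```text
clock: 2.03
position: [0.2643, -0.5664, 0.2267]
ee_rot: [2.215, 2.228, -0.0]
force: [-0.4, -0.4, -0.6]
width: 0.688
gripper_force: 0.0
```

Emit:
play_rows --increments "3.3 1.8 0 0 0;3.3 1.8 0 0 0;3.3 1.8 0 0 0;3.3 1.8 0 0 0;0 0 0 0 0"

```text
clock: 2.45
position: [0.3414, -0.427, 0.2273]
ee_rot: [-2.21, -2.232, -0.006]
force: [1.3, 0.8, -0.1]
width: 0.496
gripper_force: 0.0
```

```bash
cat >> h.py <<'E'
def state():
    s=arm.observe(); from scipy.spatial.transform import Rotation as R
    M=R.from_rotvec(s['ee_rot']).as_matrix(); psi=np.degrees(np.arctan2(M[1,0],M[0,0]))
    print('t',s['clock'],'pos',np.round(s['position'],4),'psi',round(psi,2),'w',round(s['width']*92,1),'F',np.round(s['force'],1),'gf',s['gripper_force'],'q1,7',np.round(s['joints'][[0,6]],2))
    return s['position'],M
def togo(t,pm=None):
    p,M=pm or state()
    print('togo cm (tool)',np.round(M.T@(np.array(t)-p)*100,2))
def coupons(im,pts=None):
    """bright blobs on bench right of the tray (plane z=16 mm)"""
    P,col=region(im,.3,.8,-.6,-.12,.005,.03); b=col.min(1)>110; P=P[b]
    n,lab=cluster(P); 
    for i in range(n):
        Q=P[lab==i]
        if len(Q)>15: print('coupon',np.round(Q[Q[:,2]>.011].mean(0),4) if (Q[:,2]>.011).any() else '',[np.round(x,3) for x in rect(Q)],len(Q))
def cluster(P):
    from scipy.spatial import cKDTree
    from scipy.sparse.csgraph import connected_components
    from scipy.sparse import coo_matrix
    pr=cKDTree(P[:,:2]).query_pairs(.008,output_type='ndarray')
    return connected_components(coo_matrix((np.ones(len(pr)),(pr[:,0],pr[:,1])),shape=(len(P),)*2),directed=False)
E
python3 - <<'E'
from h import *
pm=state()
for n in ['top','side']:
    im=vision.get_image(n); print(n); coupons(im); save(im,n+'1')
togo([.432,-.267,.15],pm)
E
```

```text
t 2.45 pos [ 0.3414 -0.427   0.2273] psi 90.56 w 45.6 F [ 1.3  0.8 -0.1] gf 0.0 q1,7 [1.02 0.71]
top
coupon [ 0.7387 -0.2524  0.0207] [array([ 0.733, -0.246]), array([47, 39]), np.float64(73.531)] 94
coupon [ 0.5373 -0.2607  0.0166] [array([ 0.539, -0.263]), array([48, 26]), np.float64(-67.314)] 103
coupon [ 0.5059 -0.4325  0.0166] [array([ 0.504, -0.433]), array([49, 25]), np.float64(-80.967)] 91
coupon [ 0.4317 -0.2654  0.0167] [array([ 0.433, -0.266]), array([51, 30]), np.float64(88.674)] 111
side
coupon [ 0.7416 -0.2271  0.0212] [array([ 0.741, -0.228]), array([44, 18]), np.float64(-45.47)] 167
coupon [ 0.7117 -0.2579  0.0205] [array([ 0.714, -0.256]), array([49, 17]), np.float64(-45.102)] 125
coupon [ 0.5462 -0.2663  0.017 ] [array([ 0.542, -0.262]), array([44, 24]), np.float64(-67.175)] 162
coupon [ 0.5076 -0.4269  0.0169] [array([ 0.508, -0.429]), array([37, 26]), np.float64(-86.305)] 249
togo cm (tool) [15.89  9.2   7.8 ]
```

View pics/top1.png

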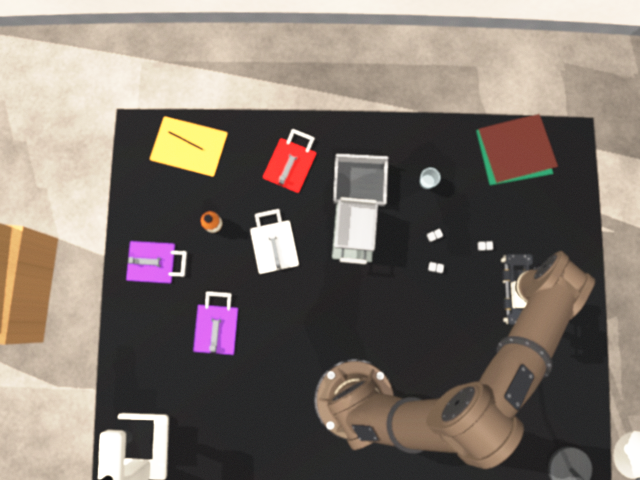

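Emit:
play_rows --increments "-0.1 4.1 0 0 0.3;-0.1 4.1 0 0 0.3;-0.1 4.1 1 0 0.3;-0.1 4.1 2 0 0.3;0 0 4 0 0.3"

```text
clock: 2.97
position: [0.5062, -0.4389, 0.1618]
ee_rot: [2.209, 2.218, 0.008]
force: [0.5, 0.3, 0.1]
width: 0.649
gripper_force: 0.0
```

Emit:
play_rows --increments "0 0 4 0 0.3;0 0 4 0 0.3;0 0 2 0 0.3;0 0 0 0 0.3;0 0 0 0 0.3"

```text
clock: 3.38
position: [0.495, -0.4393, 0.0577]
ee_rot: [-2.221, -2.219, 0.002]
force: [0.8, -0.1, 1.5]
width: 0.649
gripper_force: 0.0
```

Run:
```python
from h import *
togo([.507,-.431,.005])
```

```text
t 3.3833 pos [ 0.495  -0.4393  0.0577] psi 89.92 w 59.7 F [ 0.8 -0.1  1.5] gf 0.0 q1,7 [0.81 0.47]
togo cm (tool) [0.83 1.21 5.27]
```

Emit:
play_rows --increments "0.8 1.2 1.7 0 0.3;0 0 1.8 0 0.3;0 0 1.8 0 0.3;0 0 0 0 0.3;0 0 0 0 0.3"

```text
clock: 3.8
position: [0.5086, -0.4313, 0.0072]
ee_rot: [2.221, 2.22, -0.0]
force: [-0.1, -0.8, 1.0]
width: 0.648
gripper_force: 0.0
```

Run:
```python
from h import *
togo([.507,-.431,.005])
im=vision.get_image('top')
coupons(im)
P,col=region(im,.4,.68,-.12,.12,.045,.14)
def loc(o,yaw,P):
    c,s=np.cos(yaw),np.sin(yaw); d=P[:,:2]-o; return np.c_[d@[c,s],d@[-s,c],P[:,2]]
from scipy.optimize import minimize
# rim-level points vs model rectangle of walls/gate/bar
for n in ['top','side']:
    im=vision.get_image(n)
    P,_=region(im,.4,.68,-.12,.12,.085,.135); print(n,len(P))
    def cost(v):
        L=loc(v[:2],v[2],P); x,y=L[:,0],L[:,1]
        def box(cx,cy,hx,hy): return np.hypot(np.maximum(abs(x-cx)-hx,0),np.maximum(abs(y-cy)-hy,0))
        d=np.min([box(0,.059,.077,.002),box(0,-.059,.077,.002),box(-.075,0,.002,.061),box(.0755,0,.0025,.056),box(-.113,0,.006,.041)],0)
        return np.minimum(d,.01).sum()
    best=min((minimize(cost,[x0,y0,-.07],method='Nelder-Mead',options=dict(xatol=1e-4,fatol=1e-5)) for x0 in (.545,.555,.565) for y0 in (-.01,0,.01)),key=lambda r:r.fun)
    print('tipper',best.x,np.degrees(best.x[2]),best.fun/len(P))
```

```text
t 3.8 pos [ 0.5086 -0.4313  0.0072] psi 89.98 w 59.6 F [-0.1 -0.8  1. ] gf 0.0 q1,7 [0.78 0.43]
togo cm (tool) [ 0.03 -0.16  0.22]
coupon [ 0.7395 -0.2522  0.0198] [array([ 0.736, -0.248]), array([48, 34]), np.float64(56.256)] 77
coupon [ 0.7077 -0.225   0.0215] [array([ 0.707, -0.228]), array([41, 10]), np.float64(55.904)] 17
coupon [ 0.538  -0.2618  0.0167] [array([ 0.539, -0.265]), array([51, 25]), np.float64(-65.152)] 101
coupon [ 0.5051 -0.4203  0.0173] [array([ 0.506, -0.421]), array([26, 26]), np.float64(-68.063)] 37
coupon [ 0.4315 -0.2648  0.0169] [array([ 0.432, -0.265]), array([47, 27]), np.float64(75.677)] 106
top 528
tipper [ 0.55218469  0.00476836 -0.07332229] -4.201057887755467 0.0007589837767283146
side 56
tipper [ 5.59455971e-01 -7.20060626e-05 -7.70863529e-03] -0.4416722677451419 0.0001360076108553276
```

Emit:
play_rows --increments "0 0 0.2 0 -1;0 0 0 0 -1;0 0 0 0 -1;0 0 0 0 -1;0 0 0 0 -1" --grip_force 30

```text
clock: 4.37
position: [0.5083, -0.4301, 0.0037]
ee_rot: [2.221, 2.222, 0.0]
force: [0.8, -0.9, 0.5]
width: 0.34
gripper_force: 0.0
```

Emit:
play_rows --increments "0 0 -3.8 0 -1;0 0 -3.8 0 -1;1 0 -3.8 0 -1;2 0 -3.8 0 -1;4 0 -1 0 -1"

```text
clock: 4.78
position: [0.5096, -0.3663, 0.1704]
ee_rot: [2.221, 2.208, -0.0]
force: [2.2, -1.3, 1.1]
width: 0.009
gripper_force: 0.0
```

Emit:
play_rows --increments "4 0.2 0 0 -1;4 0.2 0 0 -1;4 0.2 0 0 -1;4 0.2 0 0 -1;4 0.2 0 0 -1"

```text
clock: 5.2
position: [0.5179, -0.1589, 0.1648]
ee_rot: [2.221, 2.221, 0.0]
force: [1.4, -0.2, -0.1]
width: 0.005
gripper_force: 0.0
```

Emit:
play_rows --increments "4 0.2 0 0 -1;4 0.1 0 0 -1;4 0.1 0 0 -1;2 0.1 0 0 -1;0 0 0 0 -1"

```text
clock: 5.62
position: [0.5232, -0.0142, 0.165]
ee_rot: [-2.211, -2.23, -0.004]
force: [0.4, -0.1, -0.8]
width: 0.005
gripper_force: 0.0
```

Run:
```python
from h import *
togo([.522,-.021,.088])
```

```text
t 5.6167 pos [ 0.5232 -0.0142  0.165 ] psi 90.49 w 0.4 F [ 0.4 -0.1 -0.8] gf 0.0 q1,7 [ 0.24 -0.24]
togo cm (tool) [-0.7  -0.13  7.7 ]
```

Emit:
play_rows --increments "-4.1 -1.5 0 0 0;-4.1 -1.5 0 0 0;-4.1 -1.5 0 0 0;-4.1 -1.5 0 0 0;-4.1 -1.5 0 0 0"

```text
clock: 6.03
position: [0.4503, -0.2188, 0.1647]
ee_rot: [2.221, 2.221, -0.001]
force: [0.1, -1.0, -0.1]
width: 0.318
gripper_force: 0.0
```

Emit:
play_rows --increments "-4.1 -1.5 0 0 0;0 0 2 7 0;0 0 4 7 0;0 0 4 0 0;0 0 0 0 0"

```text
clock: 6.45
position: [0.4327, -0.2548, 0.0588]
ee_rot: [-2.47, -1.927, 0.007]
force: [-1.6, 0.2, -0.3]
width: 0.5
gripper_force: 0.0
```

Run:
```python
from h import *
pm=state()
for n in ['top','side']: coupons(vision.get_image(n))
togo([.4315,-.265,.004],pm)
```

```text
t 6.45 pos [ 0.4327 -0.2548  0.0588] psi 75.93 w 46.0 F [-1.6  0.2 -0.3] gf 0.0 q1,7 [0.6  0.01]
coupon [ 0.7379 -0.2514  0.0206] [array([ 0.732, -0.247]), array([46, 35]), np.float64(37.555)] 88
coupon [ 0.7056 -0.2268  0.0213] [array([ 0.704, -0.23 ]), array([42, 11]), np.float64(62.199)] 18
coupon [ 0.5351 -0.2547  0.0159] [array([ 0.539, -0.26 ]), array([42, 28]), np.float64(-65.96)] 71
coupon [ 0.7416 -0.2272  0.0213] [array([ 0.74 , -0.228]), array([43, 16]), np.float64(-43.95)] 154
coupon [ 0.7113 -0.2576  0.0206] [array([ 0.712, -0.255]), array([50, 17]), np.float64(-46.581)] 121
coupon [ 0.5401 -0.2653  0.0167] [array([ 0.541, -0.262]), array([45, 26]), np.float64(-64.948)] 253
coupon [ 0.4323 -0.2662  0.0168] [array([ 0.432, -0.265]), array([47, 24]), np.float64(75.958)] 261
coupon [ 0.5069 -0.4268  0.0169] [array([ 0.507, -0.428]), array([36, 25]), np.float64(-88.111)] 243
togo cm (tool) [-1.03  0.19  5.48]
```

Coupon C matches the tool pose. I'll lower, close and wait for the grip.

Emit:
play_rows --increments "-1 0.2 1.8 0 0;0 0 1.8 0 0;0 0 1.8 0 0;0 0 0 0 -1;0 0 0 0 -1" --grip_force 30

```text
clock: 6.97
position: [0.4377, -0.2661, 0.0122]
ee_rot: [2.473, 1.935, 0.001]
force: [-0.5, 0.7, -1.0]
width: 0.405
gripper_force: 0.5
```

Emit:
play_rows --increments "0 0 0 0 -1;0 0 0 0 -1;0 0 0 0 -1;0 0 0 0 -1;0 0 0 0 -1"

```text
clock: 7.38
position: [0.4379, -0.2662, 0.0123]
ee_rot: [2.473, 1.933, 0.002]
force: [-2.6, 1.1, 9.5]
width: 0.251
gripper_force: 30.0
```

Emit:
play_rows --increments "0 0 0 0 0;0 0 0 0 0;0 0 0 0 0;0 0 0 0 0;0 0 0 0 0"

```text
clock: 7.8
position: [0.4369, -0.2658, 0.0106]
ee_rot: [2.475, 1.935, 0.0]
force: [0.4, -0.1, -0.3]
width: 0.492
gripper_force: 0.0
```

Run:
```python
from h import *
pm=state()
togo([.4315,-.265,.004],pm)
coupons(vision.get_image('side'))
```

```text
t 7.8 pos [ 0.4369 -0.2658  0.0106] psi 76.02 w 45.3 F [ 0.4 -0.1 -0.3] gf 0.0 q1,7 [ 0.6 -0. ]
togo cm (tool) [-0.05 -0.54  0.66]
coupon [ 0.7421 -0.2275  0.0205] [array([ 0.74 , -0.228]), array([44, 17]), np.float64(-45.747)] 158
coupon [ 0.7117 -0.2581  0.021 ] [array([ 0.714, -0.256]), array([50, 16]), np.float64(-41.933)] 125
coupon [ 0.5517 -0.2798  0.0156] [array([ 0.551, -0.281]), array([23,  6]), np.float64(35.845)] 34
coupon [ 0.4372 -0.272   0.0167] [array([ 0.438, -0.267]), array([45, 24]), np.float64(74.039)] 213
coupon [ 0.4647 -0.2836  0.0234] [array([ 0.465, -0.283]), array([13,  2]), np.float64(-11.594)] 23
coupon [ 0.4055 -0.2684  0.0238] [array([ 0.405, -0.268]), array([14,  2]), np.float64(-15.177)] 23
coupon [ 0.507  -0.4268  0.0169] [array([ 0.508, -0.429]), array([37, 25]), np.float64(-86.802)] 243
```

Emit:
play_rows --increments "0 0 0.7 0 0;0 0 0 0 -1;0 0 0 0 -1;0 0 0 0 -1;0 0 0 0 -1"

```text
clock: 8.27
position: [0.4368, -0.2657, 0.0034]
ee_rot: [-2.475, -1.935, 0.0]
force: [-0.0, -0.3, 0.1]
width: 0.258
gripper_force: 6.9
```

Emit:
play_rows --increments "0 0 0 0 -1;0 0 0 0 -1;0 0 0 0 -1;0 0 0 0 -1;0 0 0 0 -1"

```text
clock: 8.68
position: [0.4368, -0.2657, 0.0035]
ee_rot: [-2.475, -1.935, 0.0]
force: [-1.2, 0.1, -0.5]
width: 0.26
gripper_force: 30.0
```

Emit:
play_rows --increments "0 0 -3 0 -1;0 0 -4 -7 -1;0 0 -4 -7 -1;0 0 -4 0 -1;0 0 -1 0 -1"

```text
clock: 9.1
position: [0.4394, -0.2668, 0.1693]
ee_rot: [2.215, 2.217, 0.004]
force: [2.4, -0.3, -0.9]
width: 0.256
gripper_force: 30.0
```

Emit:
play_rows --increments "4.1 1.4 0 0 -1;4.1 1.4 0 0 -1;4.1 1.4 0 0 -1;4.1 1.4 0 0 -1;4.1 1.4 0 0 -1"

```text
clock: 9.52
position: [0.5041, -0.0669, 0.1634]
ee_rot: [2.222, 2.22, -0.0]
force: [1.5, -0.7, -1.4]
width: 0.258
gripper_force: 30.0
```

Emit:
play_rows --increments "4 1.4 0 0 -1;0 0 0 0 -1;0 0 0 0 -1"

```text
clock: 9.77
position: [0.5182, -0.0259, 0.1632]
ee_rot: [-2.214, -2.227, -0.001]
force: [-0.3, -1.2, -1.0]
width: 0.256
gripper_force: 30.0
```

Run:
```python
from h import *
togo([.522,-.021,.088])
```

```text
t 9.7667 pos [ 0.5182 -0.0259  0.1632] psi 90.34 w 23.6 F [-0.3 -1.2 -1. ] gf 29.999751448631287 q1,7 [ 0.28 -0.23]
togo cm (tool) [0.48 0.38 7.52]
```

Emit:
play_rows --increments "0.5 0.4 3 0 -1;0 0 3 0 -1;0 0 1.5 0 -1;0 0 0 0 -0.2;0 0 0 0 -0.2"

```text
clock: 10.18
position: [0.5208, -0.0257, 0.0878]
ee_rot: [-2.222, -2.219, 0.003]
force: [-0.1, 0.3, 0.3]
width: 0.354
gripper_force: 0.0
```

Emit:
play_rows --increments "0 0 0 0 -0.2;0 0 -1 0 -0.2;0 0 -3 0 0;0 0 -3.5 0 0;-4 0.2 0 0 0"

```text
clock: 10.6
position: [0.528, -0.0562, 0.1717]
ee_rot: [2.206, 2.229, 0.017]
force: [2.2, 1.6, 0.2]
width: 0.498
gripper_force: 0.0
```

Emit:
play_rows --increments "-4 0.4 0 0 0;-4 0.4 0 0 0;-4 0.4 0 0 0;-4 0.4 0 0 0;-4 0.2 0 0 0"

```text
clock: 11.02
position: [0.5422, -0.2669, 0.1659]
ee_rot: [2.22, 2.219, 0.002]
force: [0.4, 0.2, 0.5]
width: 0.499
gripper_force: 0.0
```

Emit:
play_rows --increments "0 0 2 -7 0;0 0 4 -7 0;0 0 4 -7 0;0 0 0 -3 0;0 0 0 0 0"

```text
clock: 11.43
position: [0.5404, -0.2647, 0.0627]
ee_rot: [-1.707, -2.634, 0.001]
force: [1.0, -1.3, 0.2]
width: 0.499
gripper_force: 0.0
```

Run:
```python
from h import *
pm=state()
im=vision.get_image('top'); save(im,'top2'); coupons(im)
P,col=region(im,.47,.62,-.05,.05,.06,.11); print('tray z',np.percentile(P[:,2],[5,50,90,98]))
coupons(vision.get_image('side'))
togo([.539,-.263,.004],pm)
```

```text
t 11.4333 pos [ 0.5404 -0.2647  0.0627] psi 114.1 w 45.9 F [ 1.  -1.3  0.2] gf 0.0 q1,7 [0.65 0.5 ]
coupon [ 0.7375 -0.2501  0.0183] [array([ 0.735, -0.248]), array([48, 32]), np.float64(61.031)] 93
coupon [ 0.5349 -0.2548  0.0161] [array([ 0.535, -0.255]), array([29, 24]), np.float64(-65.72)] 67
tray z [0.0670446  0.07439544 0.087889   0.10384733]
coupon [ 0.7424 -0.2276  0.0212] [array([ 0.741, -0.228]), array([43, 18]), np.float64(-47.543)] 165
coupon [ 0.7114 -0.2578  0.0205] [array([ 0.713, -0.256]), array([48, 16]), np.float64(-45.76)] 124
coupon [ 0.544  -0.2724  0.0169] [array([ 0.545, -0.27 ]), array([29, 27]), np.float64(-65.976)] 171
coupon [ 0.507  -0.4263  0.0167] [array([ 0.507, -0.429]), array([37, 25]), np.float64(-86.306)] 226
togo cm (tool) [ 0.2  -0.05  5.87]
```

Emit:
play_rows --increments "0.2 0 2 0 0;0 0 2 0 0;0 0 1.9 0 0;0 0 0 0 0;0 0 0 0 -1"

```text
clock: 11.95
position: [0.5418, -0.2627, 0.0059]
ee_rot: [1.712, 2.633, -0.0]
force: [0.6, 0.4, 0.4]
width: 0.463
gripper_force: 0.0
```

Emit:
play_rows --increments "0 0 0 0 -1;0 0 0 0 -1;0 0 0 0 -1;0 0 0 0 -1;0 0 0 0 -1"

```text
clock: 12.37
position: [0.542, -0.2629, 0.0061]
ee_rot: [1.71, 2.633, 0.0]
force: [-2.3, -1.3, 7.2]
width: 0.258
gripper_force: 30.0
```

Emit:
play_rows --increments "0 0 -3 0 -1;0 0 -4 7 -1;0 0 -4 7 -1;0 0 -4 7 -1;0 0 -1 3 -1"

```text
clock: 12.78
position: [0.5443, -0.2629, 0.1719]
ee_rot: [2.223, 2.208, 0.007]
force: [1.2, -0.3, -0.7]
width: 0.256
gripper_force: 30.0
```

Emit:
play_rows --increments "4.1 -0.2 0 0 -1;4.1 -0.2 0 0 -1;4.1 -0.2 0 0 -1;4.1 -0.2 0 0 -1;4.1 -0.2 0 0 -1"

```text
clock: 13.2
position: [0.5305, -0.0556, 0.1651]
ee_rot: [2.221, 2.221, 0.001]
force: [1.1, 1.1, -1.1]
width: 0.257
gripper_force: 30.0
```

Emit:
play_rows --increments "4 -0.2 0 0 -1;4 -0.2 0 0 -1;1 0 0 0 -1;0 0 0 0 -1;0 0 0 0 -1"

```text
clock: 13.62
position: [0.5269, 0.0331, 0.1648]
ee_rot: [2.219, 2.224, 0.0]
force: [0.7, -1.4, -1.1]
width: 0.255
gripper_force: 30.0
```

Run:
```python
from h import *
togo([.526,.035,.088])
```

```text
t 13.6167 pos [0.5269 0.0331 0.1648] psi 90.13 w 23.5 F [ 0.7 -1.4 -1.1] gf 29.999339282512665 q1,7 [ 0.17 -0.35]
togo cm (tool) [ 0.19 -0.09  7.68]
```

Emit:
play_rows --increments "0.2 0 3 0 -1;0 0 3 0 -1;0 0 1.6 0 -1;0 0 0 0 -0.2;0 0 0 0 -0.2"

```text
clock: 14.03
position: [0.5268, 0.033, 0.0883]
ee_rot: [-2.223, -2.219, 0.002]
force: [0.4, -1.0, 0.2]
width: 0.362
gripper_force: 0.0
```

Emit:
play_rows --increments "0 0 0 0 -0.2;0 0 -1 0 -0.2;0 0 -3 0 0;0 0 -3.5 0 0;-4 -0.2 0 0 0"

```text
clock: 14.45
position: [0.5297, 0.0035, 0.172]
ee_rot: [2.206, 2.23, 0.021]
force: [3.5, 1.0, 1.0]
width: 0.495
gripper_force: 0.0
```

Emit:
play_rows --increments "-4.1 -0.2 0 0 0;-4.1 -0.2 0 0 0;-4.1 -0.2 0 0 0;-4.1 -0.2 0 0 0;-4.1 -0.2 0 0 0"

```text
clock: 14.87
position: [0.5153, -0.2127, 0.1661]
ee_rot: [2.219, 2.22, 0.002]
force: [1.4, -0.6, 0.3]
width: 0.503
gripper_force: 0.0
```

Emit:
play_rows --increments "-4.1 -0.2 0 0 0;-4.1 -0.2 0 0 0;-4.1 -0.2 0 0 0;-4.1 -0.2 0 0 0;-4.1 -0.2 0 0 0"

```text
clock: 15.28
position: [0.5051, -0.418, 0.1663]
ee_rot: [2.219, 2.219, 0.001]
force: [1.3, -0.1, 0.5]
width: 0.501
gripper_force: 0.0
```

Emit:
play_rows --increments "-1.4 0 2 0 0;0 0 4 0 0;0 0 4 0 0;0 0 0 0 0;0 0 0 0 0"

```text
clock: 15.7
position: [0.5044, -0.4289, 0.0638]
ee_rot: [-2.219, -2.22, 0.0]
force: [-0.1, 0.0, 0.8]
width: 0.501
gripper_force: 0.0
```

Run:
```python
from h import *
pm=state()
im=vision.get_image('top'); save(im,'top3'); coupons(im)
coupons(vision.get_image('side'))
togo([.507,-.430,.004],pm)
c=im['frame'][140:285,305:505]; cv2.imwrite('pics/crop3.png',cv2.cvtColor(cv2.resize(c,None,fx=4,fy=4,interpolation=cv2.INTER_CUBIC),cv2.COLOR_RGB2BGR))
```

```text
t 15.7 pos [ 0.5044 -0.4289  0.0638] psi 90.02 w 46.1 F [-0.1  0.   0.8] gf 0.0 q1,7 [0.8  0.44]
coupon [ 0.7397 -0.2515  0.0209] [array([ 0.731, -0.247]), array([44, 39]), np.float64(26.164)] 76
coupon [ 0.7035 -0.2291  0.0216] [array([ 0.703, -0.231]), array([41,  9]), np.float64(66.448)] 18
coupon [ 0.504  -0.4231  0.0164] [array([ 0.505, -0.424]), array([31, 21]), np.float64(-89.383)] 59
coupon [ 0.5081 -0.4382  0.0169] [array([ 0.508, -0.438]), array([28, 12]), np.float64(-11.283)] 84
togo cm (tool) [-0.12  0.27  5.98]
```

View pics/crop3.png

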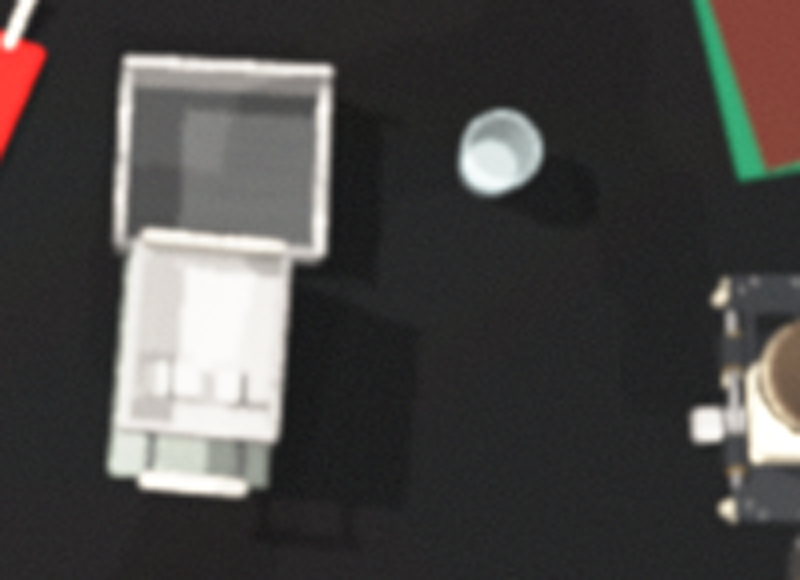

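Crop: two coupons lie in the tray at (170,378) and (230,385), and B is under the gripper at (708,425). I'll grip B and carry it over.

Emit:
play_rows --increments "-0.1 0.3 2 0 0;0 0 2 0 0;0 0 1.9 0 0;0 0 0 0 0;0 0 0 0 -1"

```text
clock: 16.22
position: [0.5092, -0.4308, 0.0067]
ee_rot: [2.219, 2.221, 0.0]
force: [-0.2, 0.1, 0.4]
width: 0.458
gripper_force: 0.0
```

Emit:
play_rows --increments "0 0 0 0 -1;0 0 0 0 -1;0 0 0 0 -1;0 0 0 0 -1;0 0 0 0 -1"

```text
clock: 16.63
position: [0.509, -0.4311, 0.0064]
ee_rot: [2.219, 2.22, 0.0]
force: [-1.7, 0.5, 8.7]
width: 0.255
gripper_force: 30.0
```

Emit:
play_rows --increments "0 0 -3 0 -1;0 0 -4 0 -1;0 0 -4 0 -1;0 0 -4 0 -1;4 0.7 -1 0 -1"

```text
clock: 17.05
position: [0.5146, -0.4012, 0.1718]
ee_rot: [2.224, 2.201, -0.005]
force: [0.9, -1.2, 0.3]
width: 0.259
gripper_force: 30.0
```

Emit:
play_rows --increments "4 0.7 0 0 -1;4 0.7 0 0 -1;4 0.7 0 0 -1;4 0.7 0 0 -1;4 0.7 0 0 -1"

```text
clock: 17.47
position: [0.5501, -0.1887, 0.1653]
ee_rot: [2.22, 2.221, 0.001]
force: [0.9, -0.2, -1.3]
width: 0.257
gripper_force: 30.0
```

Emit:
play_rows --increments "4 0.7 0 0 -1;4 0.7 0 0 -1;4 0.7 0 0 -1;4 0.7 0 0 -1;3.5 0.5 0 0 -1"

```text
clock: 17.88
position: [0.5833, 0.0076, 0.1653]
ee_rot: [2.219, 2.223, 0.002]
force: [-0.1, 0.3, -1.0]
width: 0.259
gripper_force: 30.0
```

Run:
```python
from h import *
togo([.580,.003,.088])
```

```text
t 17.8833 pos [0.5833 0.0076 0.1653] psi 90.09 w 23.8 F [-0.1  0.3 -1. ] gf 29.998374581336975 q1,7 [ 0.18 -0.29]
togo cm (tool) [-0.46 -0.34  7.73]
```

Emit:
play_rows --increments "-0.5 -0.3 3 0 -1;0 0 3 0 -1;0 0 1.6 0 -1;0 0 0 0 -0.2;0 0 0 0 -0.2"

```text
clock: 18.3
position: [0.5797, -0.0005, 0.0886]
ee_rot: [-2.22, -2.222, 0.001]
force: [-0.6, -0.2, 0.4]
width: 0.357
gripper_force: 0.0
```

Emit:
play_rows --increments "0 0 0 0 -0.2;0 0 -1 0 -0.2;0 0 -3 0 -0.2;0 0 -1.5 0 -1;0 0 0 0 -1" --grip_force 10

```text
clock: 18.72
position: [0.583, -0.0, 0.1493]
ee_rot: [2.217, 2.218, 0.01]
force: [1.0, 0.3, 0.4]
width: 0.301
gripper_force: 0.0
```

Emit:
play_rows --increments "0 0 0 0 -1;0 0 0 0 -1;0 0 0 0 -1;0 0 0 0 -1;0 0 0 0 -1"

```text
clock: 19.13
position: [0.5795, -0.0006, 0.1428]
ee_rot: [-2.22, -2.221, 0.001]
force: [-0.1, -0.1, 0.5]
width: 0.006
gripper_force: 0.0
```

Run:
```python
from h import *
pm=state()
for n in ['top','side']:
    im=vision.get_image(n); coupons(im); save(im,n+'4')
togo([.598,.003,.107],pm)
c=im['frame'][220:340,280:480]; cv2.imwrite('pics/crop4.png',cv2.cvtColor(cv2.resize(c,None,fx=4,fy=4,interpolation=cv2.INTER_CUBIC),cv2.COLOR_RGB2BGR))
```

```text
t 19.1333 pos [ 0.5795 -0.0006  0.1428] psi 90.03 w 0.6 F [-0.1 -0.1  0.5] gf 0.0 q1,7 [ 0.19 -0.29]
coupon [ 0.7372 -0.2523  0.0205] [array([ 0.732, -0.245]), array([43, 40]), np.float64(-82.932)] 83
coupon [ 0.7064 -0.2253  0.0202] [array([ 0.707, -0.228]), array([40, 10]), np.float64(56.551)] 19
coupon [ 0.7416 -0.227   0.021 ] [array([ 0.741, -0.228]), array([43, 19]), np.float64(-46.702)] 162
coupon [ 0.7113 -0.2567  0.0207] [array([ 0.713, -0.254]), array([51, 18]), np.float64(-48.193)] 129
togo cm (tool) [0.36 1.85 3.58]
```

View pics/crop4.png

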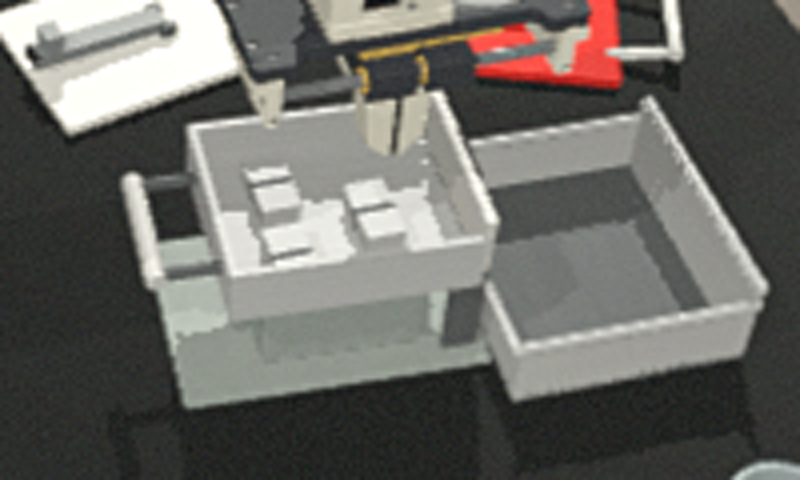

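Crop: all three coupons are in the tray at (270,190), (290,245) and (372,210), with the gate up and the bench clear. Next I push the gate over from inside.

Emit:
play_rows --increments "0.4 0.8 1.8 0 -1;0 0.8 1.8 0 -1;0 1 0 0 -1;0 1 0 0 -1;0 0.8 0.2 0 -1"

```text
clock: 19.65
position: [0.6241, 0.0035, 0.1048]
ee_rot: [-2.22, -2.221, 0.002]
force: [-1.6, -0.2, -0.1]
width: 0.005
gripper_force: 0.8
```

Emit:
play_rows --increments "0 0.6 0.6 0 -1;0 0.5 0.9 0 -1;0 0.4 1 0 -1;0 0 0 0 -1;0 0 0 0 -1"

```text
clock: 20.07
position: [0.6384, 0.0035, 0.0793]
ee_rot: [-2.22, -2.221, 0.002]
force: [1.3, 0.4, 0.4]
width: 0.005
gripper_force: 0.0
```

Run:
```python
from h import *
pm=state()
im=vision.get_image('side')
save(im,'side5')
c=im['frame'][220:340,280:480]; cv2.imwrite('pics/crop5.png',cv2.cvtColor(cv2.resize(c,None,fx=4,fy=4,interpolation=cv2.INTER_CUBIC),cv2.COLOR_RGB2BGR))
```

```text
t 20.0667 pos [0.6384 0.0035 0.0793] psi 90.03 w 0.5 F [1.3 0.4 0.4] gf 0.0 q1,7 [ 0.14 -0.31]
```

View pics/crop5.png

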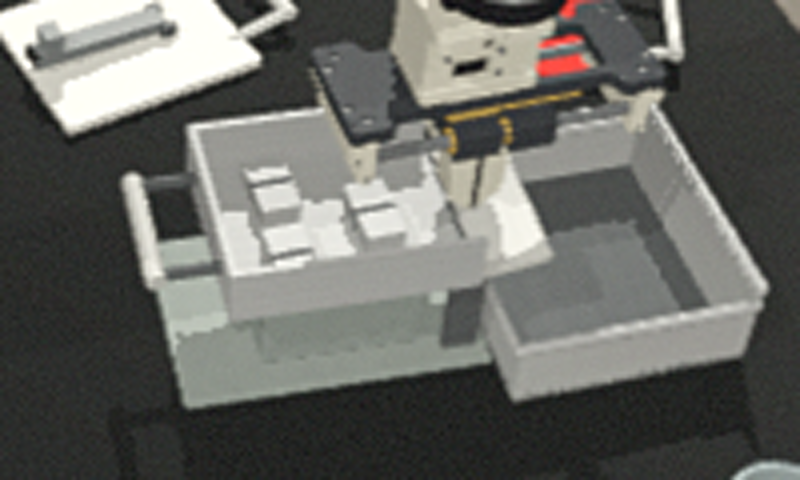

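Crop: the gate plate at (520,220) is nearly flat, so I'll press it the rest of the way further out.

Emit:
play_rows --increments "0 0.8 0 0 -1;0 0.6 0.2 0 -1;0 0 0.2 0 -1;0 0 0 0 -1;0 0 0 0 -1"

```text
clock: 20.53
position: [0.653, 0.0035, 0.0763]
ee_rot: [-2.221, -2.222, 0.0]
force: [-0.1, 0.5, 0.3]
width: 0.006
gripper_force: 0.1
```

Run:
```python
from h import *
state()
for n in ['top','side']:
    im=vision.get_image(n)
    P,_=region(im,.635,.675,-.045,.045,.05,.12)
    c,s=np.cos(-.0733),np.sin(-.0733); x=(P[:,:2]-[.552,.005])@[c,s]-.075
    for a in (.005,.015,.025,.035): 
        k=abs(x-a)<.005; print(n,a,k.sum(),np.round(np.percentile(P[k,2],[20,50]),4) if k.any() else '')
```

```text
t 20.5333 pos [0.653  0.0035 0.0763] psi 90.02 w 0.5 F [-0.1  0.5  0.3] gf 0.11969215564022306 q1,7 [ 0.14 -0.31]
top 0.005 4 [0.0687 0.0702]
top 0.015 9 [0.0702 0.0728]
top 0.025 9 [0.0718 0.073 ]
top 0.035 10 [0.07   0.0744]
side 0.005 40 [0.0757 0.0778]
side 0.015 130 [0.0754 0.0771]
side 0.025 93 [0.0751 0.0771]
side 0.035 96 [0.076  0.0789]
```

Emit:
play_rows --increments "0 0 -3.5 0 -1;0 0 -4 0 -1;0 -2 -1.5 4.2 -1;0 -4 0 0 -0.5;0 -4 0 0 -0.5"

```text
clock: 21.05
position: [0.5531, 0.0095, 0.1675]
ee_rot: [2.301, 2.136, 0.004]
force: [-0.3, 0.2, -0.5]
width: 0.104
gripper_force: 0.0
```

Emit:
play_rows --increments "0 -4 0 0 -0.5;0 -4 0 0 -0.5;0 0 0 0 -0.5;0 0 0 0 -0.5;0 0 0 0 -0.5"

```text
clock: 21.47
position: [0.4742, 0.0151, 0.167]
ee_rot: [2.3, 2.138, 0.002]
force: [0.2, 0.1, -0.5]
width: 0.248
gripper_force: 0.0
```

Run:
```python
from h import *
pm=state()
c,s=np.cos(-.0733),np.sin(-.0733)
for n in ['top','side']:
    im=vision.get_image(n)
    P,col=region(im,.41,.47,-.05,.07,.082,.105)
    L=(P[:,:2]-[.552,.005])@np.array([[c,-s],[s,c]])
    k=(L[:,0]<-.095)&(abs(L[:,1])<.03); print(n,k.sum(),L[k].mean(0),np.percentile(L[k,0],[5,95]),P[k].mean(0),P[k,2].max())
    P,col=region(im,.62,.69,-.06,.06,.05,.12); L=(P[:,:2]-[.552,.005])@np.array([[c,-s],[s,c]])-[.075,0]
    k=(L[:,0]>.005)&(L[:,0]<.042)&(abs(L[:,1])<.045); print('gate slope',np.polyfit(L[k,0],P[k,2],1))
togo([.4393,.0133,.078],pm)
```

```text
t 21.4667 pos [0.4742 0.0151 0.167 ] psi 85.81 w 22.8 F [ 0.2  0.1 -0.5] gf 0.0 q1,7 [ 0.2  -0.37]
top 3 [-0.11492107  0.02876775] [-0.11819685 -0.11215341] [0.43949431 0.04210668 0.0978173 ] 0.10257152422684257
gate slope [0.03669444 0.07305102]
side 93 [-0.11065532  0.00024477] [-0.11530996 -0.10548755] [0.44165974 0.01334788 0.09490361] 0.09852358228629354
gate slope [0.04404159 0.07506715]
togo cm (tool) [-0.43 -3.48  8.89]
```

Emit:
play_rows --increments "-0.4 -3.4 0 0 -0.5;0 0 3 0 -0.5;0 0 2 0 -0.5;0 0 0 0 -0.5;0 0 0 0 -0.5"

```text
clock: 21.98
position: [0.4395, 0.0138, 0.116]
ee_rot: [-2.3, -2.138, 0.002]
force: [-0.3, 0.6, 0.7]
width: 0.253
gripper_force: 0.0
```

Run:
```python
from h import *
pm=state(); togo([.4395,.0133,.078],pm)
im=vision.get_image('side')
c=im['frame'][220:340,280:480]; cv2.imwrite('pics/crop6.png',cv2.cvtColor(cv2.resize(c,None,fx=4,fy=4,interpolation=cv2.INTER_CUBIC),cv2.COLOR_RGB2BGR))
```

```text
t 21.9833 pos [0.4395 0.0138 0.116 ] psi 85.83 w 23.3 F [-0.3  0.6  0.7] gf 0.0 q1,7 [ 0.19 -0.42]
togo cm (tool) [-0.05  0.01  3.8 ]
```

View pics/crop6.png

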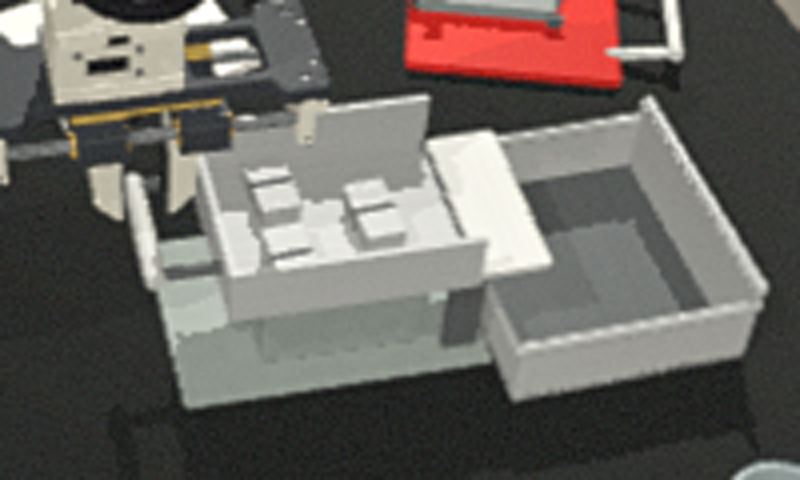

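Emit:
play_rows --increments "0 0 1.9 0 -0.5;0 0 1.9 0 -0.5;0 0 0 0 -1;0 0 0 0 -1;0 0 0 0 -1" --grip_force 12

```text
clock: 22.45
position: [0.4407, 0.0138, 0.0797]
ee_rot: [2.3, 2.138, 0.003]
force: [4.3, -0.5, -2.4]
width: 0.126
gripper_force: 12.0
```

Emit:
play_rows --increments "0 0 0 0 -1;0 0 0 0 -1;0 0 0 0 -1;0 0.2 -1.4 0 -1;0 0.3 -1.4 0 -1"

```text
clock: 22.87
position: [0.445, 0.0134, 0.1071]
ee_rot: [2.3, 2.139, 0.002]
force: [7.2, -0.6, -6.4]
width: 0.124
gripper_force: 12.0
```

Run:
```python
from h import *
state()
```

```text
t 22.8667 pos [0.445  0.0134 0.1071] psi 85.83 w 11.4 F [ 7.2 -0.6 -6.4] gf 12.001769989728928 q1,7 [ 0.18 -0.43]
```

Emit:
play_rows --increments "0 0.5 -1.35 0 -1;0 0.5 -1.35 0 -1;0 0.6 -1.3 0 -1;0 0.65 -1.25 0 -1;0 0 0 0 -1"

```text
clock: 23.28
position: [0.4656, 0.0118, 0.1605]
ee_rot: [-2.3, -2.138, 0.003]
force: [-5.2, 1.1, -0.7]
width: 0.124
gripper_force: 12.0
```

Emit:
play_rows --increments "0 0.55 -0.8 0 -1;0 0.55 -0.75 0 -1;0 0.55 -0.75 0 -1;0 0.6 -0.7 0 -1;0 0.65 -0.7 0 -1"

```text
clock: 23.7
position: [0.4908, 0.01, 0.1956]
ee_rot: [-2.296, -2.136, 0.011]
force: [-15.9, 3.3, 10.6]
width: 0.12
gripper_force: 12.0
```

Run:
```python
from h import *
p,M=state()
r,f=.1886,.0796
for t in (.5,.6,.7,.8,.9): print(t, np.round((.4402+r*(np.cos(f)-np.cos(f+t))*.997,.0797+r*(np.sin(f+t)-np.sin(f))),4))
```

```text
t 23.7 pos [0.4908 0.01   0.1956] psi 85.88 w 11.1 F [-15.9   3.3  10.6] gf 12.001049593091011 q1,7 [ 0.21 -0.34]
0.5 [0.4703 0.168 ]
0.6 [0.4814 0.1832]
0.7 [0.4939 0.1973]
0.8 [0.5078 0.21  ]
0.9 [0.5228 0.2213]
```

Emit:
play_rows --increments "0 0.1 -0.7 0 -1;0 0.4 -0.7 0 -1;0 0.6 -0.6 0 -1;0 0 0 0 -1;0 0 0 0 -1"

```text
clock: 24.12
position: [0.5081, 0.0084, 0.2159]
ee_rot: [2.3, 2.137, 0.004]
force: [9.3, -0.2, -13.4]
width: 0.129
gripper_force: 12.0
```

Run:
```python
from h import *
p,M=state()
im=vision.get_image('side')
c=im['frame'][220:340,280:480]; cv2.imwrite('pics/crop7.png',cv2.cvtColor(cv2.resize(c,None,fx=4,fy=4,interpolation=cv2.INTER_CUBIC),cv2.COLOR_RGB2BGR))
```

```text
t 24.1167 pos [0.5081 0.0084 0.2159] psi 85.79 w 11.9 F [  9.3  -0.2 -13.4] gf 11.999235078692436 q1,7 [ 0.21 -0.33]
```

View pics/crop7.png

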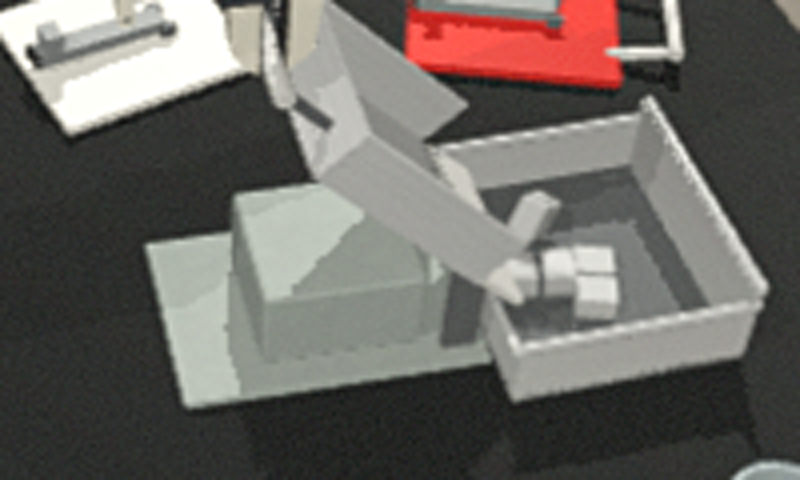

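Crop: two coupons are in the basket around (595,275) and one leans off the gate at (535,215). I'll tip a little further and look again.

Emit:
play_rows --increments "0 0.8 -0.4 0 -1;0 0.6 -0.4 0 -1;0 0 0 0 -1;0 0 0 0 -1;0 0 0 0 -1"

```text
clock: 24.58
position: [0.5197, 0.0075, 0.2244]
ee_rot: [-2.3, -2.138, 0.002]
force: [-5.5, -1.0, 4.8]
width: 0.125
gripper_force: 12.0
```

Run:
```python
from h import *
p,M=state()
a=vision.get_image('side');b=vision.get_image('top'); 
o=[cv2.resize(x,(400,300),interpolation=cv2.INTER_CUBIC) for x in (a['frame'][235:325,375:495],b['frame'][140:230,300:420])]
cv2.imwrite('pics/crop8.png',cv2.cvtColor(np.hstack(o),cv2.COLOR_RGB2BGR))
P,_=region(a,.6,.83,-.1,.1,.008,.1)
```

```text
t 24.5833 pos [0.5197 0.0075 0.2244] psi 85.82 w 11.5 F [-5.5 -1.   4.8] gf 12.000652402639389 q1,7 [ 0.21 -0.33]
```

View pics/crop8.png

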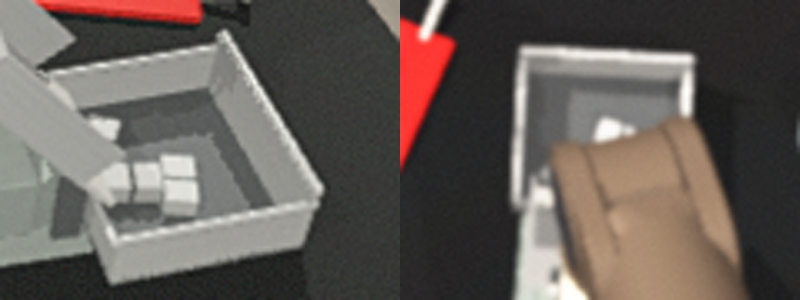

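Emit:
play_rows --increments "0 -0.75 0.6 0 -1;0 -0.75 0.6 0 -1;0 -0.7 0.65 0 -1;0 -0.7 0.65 0 -1;0 -0.65 0.7 0 -1"

```text
clock: 25.1
position: [0.4848, 0.0102, 0.1916]
ee_rot: [2.301, 2.138, 0.001]
force: [-1.0, -0.0, -0.9]
width: 0.127
gripper_force: 12.0
```

Emit:
play_rows --increments "0 -0.65 0.7 0 -1;0 -0.8 1.1 0 -1;0 -0.8 1.2 0 -1;0 -0.65 1.25 0 -1;0 -0.6 1.3 0 -1"

```text
clock: 25.52
position: [0.4514, 0.0129, 0.136]
ee_rot: [2.3, 2.137, 0.005]
force: [9.2, -2.6, -3.5]
width: 0.128
gripper_force: 12.0
```

Run:
```python
from h import *
p,M=state()
r,f=.1886,.0796
for t in (.0,.1,.2,.3,.4): print(t, np.round((.4402+r*(np.cos(f)-np.cos(f+t))*.997,.0797+r*(np.sin(f+t)-np.sin(f))),4))
```

```text
t 25.5167 pos [0.4514 0.0129 0.136 ] psi 85.81 w 11.8 F [ 9.2 -2.6 -3.5] gf 12.000783160328865 q1,7 [ 0.2  -0.39]
0.0 [0.4402 0.0797]
0.1 [0.4426 0.0984]
0.2 [0.4469 0.1168]
0.3 [0.453  0.1346]
0.4 [0.4608 0.1517]
```

Emit:
play_rows --increments "0 -0.2 1.4 0 -1;0 -0.35 1.4 0 -1;0 -0.25 1.4 0 -1;0 -0.1 1.4 0 -1;0 0 0.2 0 -1"

```text
clock: 25.93
position: [0.4407, 0.0139, 0.0772]
ee_rot: [-2.3, -2.139, 0.0]
force: [-5.2, -0.5, 18.0]
width: 0.126
gripper_force: 12.0
```

Run:
```python
from h import *
p,M=state()
```

```text
t 25.9333 pos [0.4407 0.0139 0.0772] psi 85.84 w 11.6 F [-5.2 -0.5 18. ] gf 12.00008511543274 q1,7 [ 0.16 -0.46]
```

Emit:
play_rows --increments "0 0 0 0 -0.5;0 0 0 0 -0.5;0 0 0 0 -0.5;0 0 -2 0 -0.5;0 0 -3 0 -0.5"

```text
clock: 26.35
position: [0.4393, 0.0134, 0.1271]
ee_rot: [-2.298, -2.137, 0.005]
force: [0.1, 0.3, 0.5]
width: 0.251
gripper_force: 0.0
```

Emit:
play_rows --increments "0 0 -4 0 -0.4;2 -2 -2 0 -0.4;4 -2 0 0 -0.4;4 0 0 0 -0.4;4 0 0 0 -0.4"

```text
clock: 26.77
position: [0.4122, 0.1542, 0.1894]
ee_rot: [2.302, 2.136, 0.003]
force: [1.3, 0.3, 0.5]
width: 0.301
gripper_force: 0.0
```

Run:
```python
from h import *
np.set_printoptions(precision=3,suppress=True)
p,M=state()
a=vision.get_image('side');b=vision.get_image('top'); save(b,'top9')
o=[cv2.resize(x,(400,300),interpolation=cv2.INTER_CUBIC) for x in (a['frame'][235:325,375:495],b['frame'][140:290,230:430])]
cv2.imwrite('pics/crop9.png',cv2.cvtColor(np.hstack(o),cv2.COLOR_RGB2BGR))
c,s=np.cos(-.0733),np.sin(-.0733)
for im in (a,b):
    P,_=region(im,.47,.62,-.05,.06,.06,.10); L=(P[:,:2]-[.552,.005])@np.array([[c,-s],[s,c]])
    k=(abs(L[:,0])<.06)&(abs(L[:,1])<.045);print('floor slope',np.polyfit(L[k,0],P[k,2],1))
    # card
    P,col=region(im,.38,.64,.15,.38,-.02,.05); w=(col.min(1)>60)
    print('card',rect(P[w]),w.sum())
    k=w&(P[:,2]>.015); Q=P[k]
    from numpy.linalg import svd
    for q in ('leg','card_bar','card'):
        for d in cut_out(q,im)[:5]:
            C=cloud(im,d['mask']); m=np.median(C,0)
            if abs(m[0]-.5)<.12 and abs(m[1]-.26)<.08: print(q,d['confidence'],m,rect(C[(C[:,2]>-.005)&(C[:,2]<.05)]))
```

```text
t 26.7667 pos [0.412 0.154 0.189] psi 85.72 w 27.7 F [1.3 0.3 0.5] gf 0.0 q1,7 [-0.02 -0.71]
floor slope [0.001 0.076]
card (array([0.521, 0.269]), (232, 223), 1.3370484113693237) 2134
leg 0.57 [0.466 0.262 0.021] (array([0.471, 0.281]), (107, 53), 13.253490447998047)
card_bar 0.79 [0.496 0.26  0.009] (array([0.514, 0.282]), (196, 148), 13.43968391418457)
card 0.73 [0.495 0.26  0.009] (array([0.516, 0.277]), (195, 137), 13.255012512207031)
floor slope [0.002 0.074]
card (array([0.509, 0.274]), (232, 181), -11.506477355957031) 1796
card_bar 0.94 [0.495 0.287 0.007] (array([0.497, 0.285]), (187, 123), -6.59735107421875)
card 0.84 [0.512 0.287 0.008] (array([0.514, 0.276]), (198, 129), 11.82934856414795)
card 0.71 [0.465 0.265 0.022] (array([0.469, 0.265]), (102, 17), 12.639045715332031)
```

View pics/crop9.png

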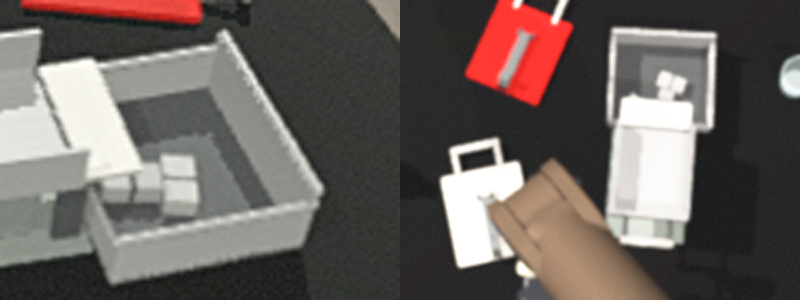

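Crop: the tray is level and empty with its gate down, and coupons are in the basket at left panel (130,183) and (180,185). The third, seen in the basket before, is now under the gate plate. Now the card: turn the tool to the card's yaw (13°).

Emit:
play_rows --increments "0 0 0 7.1 0;0 0 0 7.1 0;0 0 0 7.1 0;0 0 0 7.1 0;0 0 0 7.1 0"

```text
clock: 27.58
position: [0.4128, 0.1519, 0.1884]
ee_rot: [2.849, 1.323, -0.0]
force: [0.3, -0.5, -0.3]
width: 0.496
gripper_force: 0.0
```

Emit:
play_rows --increments "0 0 0 7.1 0;0 0 0 7.1 0;0 0 0 7.1 0;0 0 0 7.1 0;0 0 0 7.1 0"

```text
clock: 28.0
position: [0.4128, 0.1519, 0.1884]
ee_rot: [3.117, 0.392, -0.0]
force: [-0.7, 0.6, -0.1]
width: 0.5
gripper_force: 0.0
```

```bash
cat > card.py <<'E'
from h import *
np.set_printoptions(precision=4,suppress=True)
pm=state()
for n in ('side','top'):
    im=vision.get_image(n)
    P,col=region(im,.37,.56,.19,.34,.029,.07); 
    if len(P): print(n,'stud pts',len(P),np.median(P,0),P.min(0),P.max(0))
    P,col=region(im,.56,.66,.2,.40,.008,.05); b=col.min(1)>90
    Q=P[b&(P[:,0]+.23*P[:,1]>.655)]; print('bar',len(Q),Q.mean(0),rect(Q))
togo([.4375,.259,.03],pm)
E
python3 card.py
```

```text
t 28.0 pos [0.4128 0.1519 0.1884] psi 14.34 w 46.0 F [-0.7  0.6 -0.1] gf 0.0 q1,7 [-0.18 -1.89]
side stud pts 43 [0.4387 0.2557 0.0369] [0.4306 0.2475 0.0295] [0.4479 0.2703 0.0409]
bar 99 [0.6031 0.2938 0.0169] (array([0.5996, 0.2951]), (82, 23), -77.08232402801514)
bar 80 [0.6003 0.2951 0.0165] (array([0.6008, 0.2953]), (79, 25), -78.36035346984863)
togo cm (tool) [ 5.05 -9.77 15.83]
```

Emit:
play_rows --increments "1.7 -3.3 2 1.3 -0.3;1.7 -3.3 4 0 -0.3;1.7 -3.2 4 0 -0.3;0 0 2 0 -0.3;0 0 0 0 -0.3"

```text
clock: 28.52
position: [0.4322, 0.2431, 0.0835]
ee_rot: [3.117, 0.379, -0.01]
force: [0.1, -1.5, -0.5]
width: 0.35
gripper_force: 0.0
```

```bash
sed -i 's/togo(.*/togo([.4385,.2575,.017],pm)/' card.py; python3 card.py
```

```text
t 28.5167 pos [0.4322 0.2431 0.0835] psi 13.86 w 32.2 F [ 0.1 -1.5 -0.5] gf 0.0 q1,7 [-0.37 -2.15]
side stud pts 42 [0.439  0.2541 0.0376] [0.4308 0.246  0.0297] [0.448  0.2705 0.0438]
bar 98 [0.6033 0.2949 0.0167] (array([0.6  , 0.296]), (83, 24), -76.57414150238037)
bar 81 [0.6004 0.2948 0.0157] (array([0.5982, 0.2953]), (80, 18), -78.05163097381592)
togo cm (tool) [ 1.   -1.26  6.64]
```

Emit:
play_rows --increments "1 -1.2 1 0 -0.3;0 0 2 0 -0.3;0 0 2 0 -0.3;0 0 1.6 0 -0.3;0 0 0 0 -0.3"

```text
clock: 29.03
position: [0.4411, 0.2557, 0.0207]
ee_rot: [3.118, 0.369, -0.002]
force: [-0.2, -0.2, -0.1]
width: 0.351
gripper_force: 0.0
```

```bash
python3 -c "
from h import *
togo([.4385,.2575,.017])"
```

```text
t 29.0333 pos [0.4411 0.2557 0.0207] psi 13.51 w 32.3 F [-0.2 -0.2 -0.1] gf 0.0 q1,7 [-0.42 -2.22]
togo cm (tool) [-0.21 -0.23  0.37]
```

Emit:
play_rows --increments "0 0 0 0 -1;0 0 0 0 -1;0 0 0 0 -1;0 0 0 0 -1;0 0 0 0 -1" --grip_force 8

```text
clock: 29.45
position: [0.4421, 0.258, 0.0223]
ee_rot: [-3.119, -0.37, -0.003]
force: [0.8, 0.5, 1.0]
width: 0.197
gripper_force: 8.0
```

```bash
python3 -c "
from h import *
togo([.4385,.2575,.017])"
```

```text
t 29.45 pos [0.4421 0.258  0.0223] psi 13.52 w 18.1 F [0.8 0.5 1. ] gf 8.000018326565623 q1,7 [-0.42 -2.22]
togo cm (tool) [-0.36 -0.03  0.53]
```

Emit:
play_rows --increments "0.35 0 -1.2 0 -1;0.55 0 -1.2 0 -1;0.7 0 -1.1 0 -1;0.9 0 -1 0 -1;0.5 0 -0.4 0 -1"

```text
clock: 29.87
position: [0.4713, 0.265, 0.0717]
ee_rot: [-3.119, -0.37, -0.002]
force: [-1.0, -0.2, -0.3]
width: 0.195
gripper_force: 8.0
```

Emit:
play_rows --increments "0.2 0 -0.2 0 -1;0.1 0 -0.1 0 -1;0 0 0 0 -1"

```text
clock: 30.12
position: [0.4731, 0.2653, 0.073]
ee_rot: [3.12, 0.37, -0.0]
force: [0.1, 0.6, -0.5]
width: 0.193
gripper_force: 8.0
```

Run:
```python
from h import *
np.set_printoptions(precision=4,suppress=True)
p,M=state()
a=vision.get_image('side')
cv2.imwrite('pics/crop10.png',cv2.cvtColor(cv2.resize(a['frame'][180:270,250:370],(800,600),interpolation=cv2.INTER_CUBIC),cv2.COLOR_RGB2BGR))
```

```text
t 30.1167 pos [0.4731 0.2653 0.073 ] psi 13.52 w 17.8 F [ 0.1  0.6 -0.5] gf 7.999998374143615 q1,7 [-0.38 -2.16]
```

View pics/crop10.png

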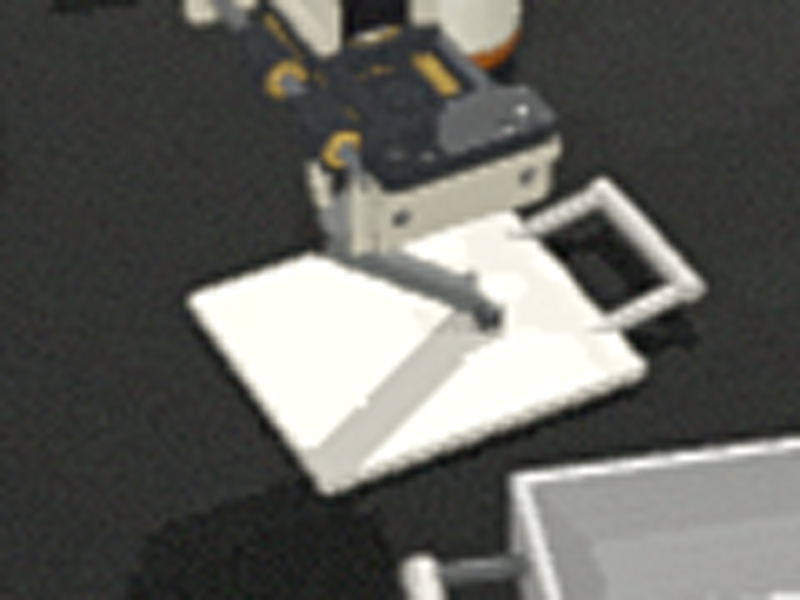

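Emit:
play_rows --increments "0.3 0 -0.3 0 -1;0 0 0 0 -1"

```text
clock: 30.33
position: [0.4763, 0.266, 0.0762]
ee_rot: [3.119, 0.37, -0.0]
force: [0.5, 0.1, -2.7]
width: 0.191
gripper_force: 8.0
```

Run:
```python
from h import *
p,M=state()
```

```text
t 30.3333 pos [0.4763 0.266  0.0762] psi 13.53 w 17.6 F [ 0.5  0.1 -2.7] gf 7.999852983048186 q1,7 [-0.38 -2.15]
```

Emit:
play_rows --increments "0 0 0 0 -0.3;0 0 0 0 -0.3;0 0 0 0 -0.3;0 0 -3 0 -0.3;0 0 -4 0 -0.3"

```text
clock: 30.75
position: [0.4741, 0.2647, 0.1442]
ee_rot: [3.117, 0.37, -0.01]
force: [1.2, 0.2, 0.5]
width: 0.346
gripper_force: 0.0
```

Emit:
play_rows --increments "0 0 -3 0 -0.4;2 0 0 -7 -0.4;0 0 0 -7 -0.4;0 0 0 -7 -0.4;0 0 0 -7 -0.4"

```text
clock: 31.17
position: [0.4958, 0.2707, 0.1764]
ee_rot: [2.934, 1.122, 0.001]
force: [0.2, -0.2, -0.6]
width: 0.298
gripper_force: 0.0
```

Emit:
play_rows --increments "0 0 0 -7 -0.4;0 0 0 -7 -0.4;0 0 0 -7 -0.4;0 0 0 -7 -0.4;0 0 0 -7 -0.4"

```text
clock: 31.58
position: [0.4956, 0.2707, 0.1762]
ee_rot: [2.461, 1.953, 0.0]
force: [-0.4, 0.4, -0.1]
width: 0.301
gripper_force: 0.0
```

Emit:
play_rows --increments "0 0 0 -7 -0.4;0 0 0 -7 -0.4;0 0 0 -7 -0.4;0 0 0 -5.5 -0.4;0 0 0 0 -0.4"

```text
clock: 32.0
position: [0.4956, 0.2705, 0.1761]
ee_rot: [-1.95, -2.463, 0.0]
force: [0.2, -1.0, -0.5]
width: 0.302
gripper_force: 0.0
```

```bash
cat > card2.py <<'E'
from h import *
from scipy.optimize import minimize
np.set_printoptions(precision=4,suppress=True)
pm=state()
for n in ('side','top'):
    im=vision.get_image(n)
    P,col=region(im,.36,.68,.15,.42,.003,.024); P=P[col.min(1)>110]
    def cost(v):
        c,s=np.cos(v[2]),np.sin(v[2]); d=P[:,:2]-v[:2]; x=d@[c,s]; y=d@[-s,c]
        def box(cx,cy,hx,hy): return np.hypot(np.maximum(abs(x-cx)-hx,0),np.maximum(abs(y-cy)-hy,0))
        # points only (one-sided): add area pull by penalising uncovered card extents
        e=np.min([box(0,0,.075,.065),box(.115,0,.005,.04),box(.095,.036,.02,.004),box(.095,-.036,.02,.004)],0)
        return np.minimum(e,.01).sum()+0.0
    r=minimize(cost,[.494,.272,.228],method='Nelder-Mead',options=dict(xatol=1e-4,fatol=1e-5))
    c,s=np.cos(r.x[2]),np.sin(r.x[2])
    print(n,len(P),'card',r.x[:2],np.degrees(r.x[2]),r.fun/len(P),'bar',r.x[:2]+.115*np.array([c,s]))
    d=(P[:,:2]-r.x[:2]); x=d@[c,s]; y=d@[-s,c]
    k=(x>.1)&(abs(y)<.028); print('bar strip x',np.percentile(x[k],[5,50,95]) if k.any() else '', 'extent x',np.percentile(x,[.5,99.5]),'y',np.percentile(y,[.5,99.5]))
E
python3 card2.py
```

```text
t 32.0 pos [0.4956 0.2705 0.1761] psi 103.27 w 27.8 F [ 0.2 -1.  -0.5] gf 0.0 q1,7 [-0.09 -0.69]
side 1687 card [0.4981 0.2688] 13.46805582402859 7.210051723379664e-05 bar [0.6099 0.2956]
bar strip x [0.1102 0.1131 0.1194] extent x [-0.0748  0.1189] y [-0.0662  0.0655]
top 150 card [0.4693 0.2811] 13.498885653282196 0.0 bar [0.5811 0.3079]
bar strip x  extent x [-0.0568  0.0504] y [-0.0609  0.0507]
```

Emit:
play_rows --increments "-0.1 4 0 0 -0.4;0 4 1 0 -0.4;0 3.5 3 0 -0.4;0 0 4 0 -0.4;0 0 4 0 -0.4"

```text
clock: 32.52
position: [0.6071, 0.2955, 0.0581]
ee_rot: [1.961, 2.453, 0.005]
force: [-0.5, -0.6, -0.2]
width: 0.3
gripper_force: 0.0
```

Emit:
play_rows --increments "0 0 0 0 -0.4;0 0 0 0 -0.4"

```text
clock: 32.68
position: [0.6031, 0.2942, 0.0576]
ee_rot: [-1.956, -2.456, 0.007]
force: [-0.2, 0.6, 1.3]
width: 0.302
gripper_force: 0.0
```

Run:
```python
from h import *
pm=state(); togo([.608,.2955,.004],pm)
a=vision.get_image('side')
cv2.imwrite('pics/crop11.png',cv2.cvtColor(cv2.resize(a['frame'][180:270,250:370],(800,600),interpolation=cv2.INTER_CUBIC),cv2.COLOR_RGB2BGR))
```

```text
t 32.6833 pos [0.6031 0.2942 0.0576] psi 102.94 w 27.8 F [-0.2  0.6  1.3] gf 0.0 q1,7 [-0.17 -0.7 ]
togo cm (tool) [0.03 0.54 5.35]
```

View pics/crop11.png

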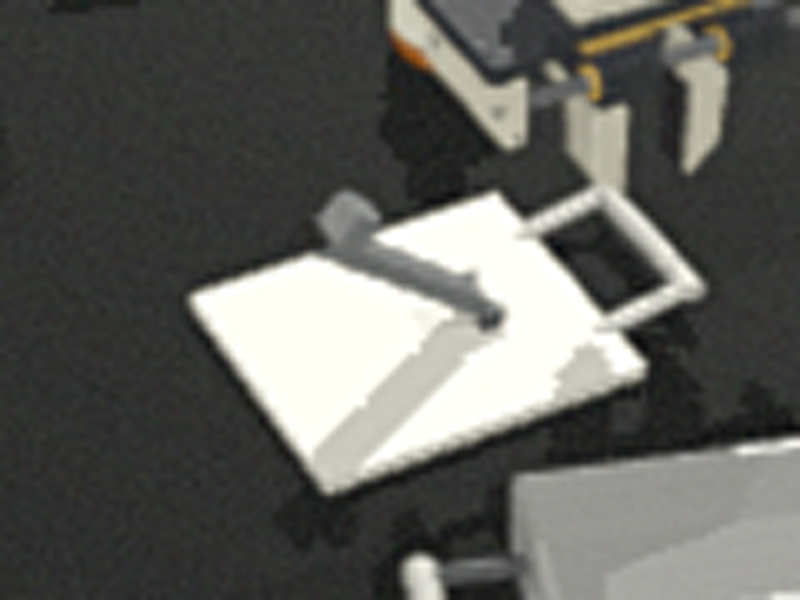

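Crop: the leg is fully out, and the fingers straddle the bar at (650,235) from above. I'll go down, pinch and raise.

Emit:
play_rows --increments "0 0.5 1.5 0 -0.4;0 0 1.5 0 -0.4;0 0 1.2 0 -0.4;0 0 0.9 0 -0.4;0 0 0 0 -0.4"

```text
clock: 33.15
position: [0.6084, 0.2951, 0.006]
ee_rot: [-1.955, -2.458, 0.005]
force: [-0.3, -0.8, -0.1]
width: 0.3
gripper_force: 0.0
```

Emit:
play_rows --increments "0 0 0 0 -1;0 0 0 0 -1;0 0 0 0 -1;0 0 0 0 -1;0 0 0 0 -1" --grip_force 12

```text
clock: 33.57
position: [0.6097, 0.2964, 0.0089]
ee_rot: [1.955, 2.459, 0.001]
force: [-0.3, -1.3, 2.3]
width: 0.104
gripper_force: 12.0
```

Run:
```python
from h import *
pm=state()
```

```text
t 33.5667 pos [0.6097 0.2964 0.0089] psi 103.02 w 9.6 F [-0.3 -1.3  2.3] gf 11.999461501836777 q1,7 [-0.18 -0.72]
```

Emit:
play_rows --increments "0 -0.2 -1.65 0 -1;0 -0.35 -1.65 0 -1;0 -0.6 -1.8 0 -1;0 -0.7 -1.8 0 -1;0 -0.95 -1.65 0 -1" --grip_force 15

```text
clock: 33.98
position: [0.5824, 0.2901, 0.0966]
ee_rot: [1.955, 2.458, 0.003]
force: [0.9, -0.2, -0.5]
width: 0.101
gripper_force: 15.0
```

```bash
cat > arc.py <<'E'
from h import *
p,M=state()
u=np.array([np.cos(np.radians(13.3)),np.sin(np.radians(13.3))]); d=p[:2]-np.array([.6097,.2964])
s=190+1000*d@u; z=14+(p[2]-.0089)*1000
print('s %.1f z %.1f lateral %.1f  radius %.1f (190.5)  phi %.3f'%(s,z,1000*(d@[-u[1],u[0]]),np.hypot(s,z),np.arctan2(z,s)))
E
python3 arc.py
```

```text
t 33.9833 pos [0.5824 0.2901 0.0966] psi 103.02 w 9.3 F [ 0.9 -0.2 -0.5] gf 14.994720965623856 q1,7 [-0.15 -0.69]
s 162.0 z 101.7 lateral 0.1  radius 191.2 (190.5)  phi 0.560
```

Emit:
play_rows --increments "0 -1.05 -1.35 0 -1;0 -1.25 -1.45 0 -1;0 -1.35 -1.3 0 -1;0 -1.5 -1.2 0 -1;0 -1.6 -1 0 -1"

```text
clock: 34.4
position: [0.5166, 0.2751, 0.1598]
ee_rot: [1.954, 2.457, 0.006]
force: [3.3, 0.3, 1.8]
width: 0.1
gripper_force: 15.0
```

Emit:
play_rows --increments "0 -1.7 -0.9 0 -1;0 -1.75 -0.7 0 -1;0 -1.85 -0.5 0 -1;0 -1.3 -0.2 0 -1;0 0 0 0 -1"

```text
clock: 34.82
position: [0.4524, 0.2607, 0.1844]
ee_rot: [1.95, 2.456, 0.01]
force: [3.6, -2.1, 12.6]
width: 0.103
gripper_force: 15.0
```

```bash
python3 arc.py
python3 - <<'E'
from h import *
a=vision.get_image('side')
cv2.imwrite('pics/crop12.png',cv2.cvtColor(cv2.resize(a['frame'][150:270,230:390],(800,600),interpolation=cv2.INTER_CUBIC),cv2.COLOR_RGB2BGR))
E
```

```text
t 34.8167 pos [0.4524 0.2607 0.1844] psi 103.1 w 9.4 F [ 3.6 -2.1 12.6] gf 15.007675588130951 q1,7 [-0.07 -0.71]
s 28.7 z 189.5 lateral 1.5  radius 191.7 (190.5)  phi 1.420
```

View pics/crop12.png

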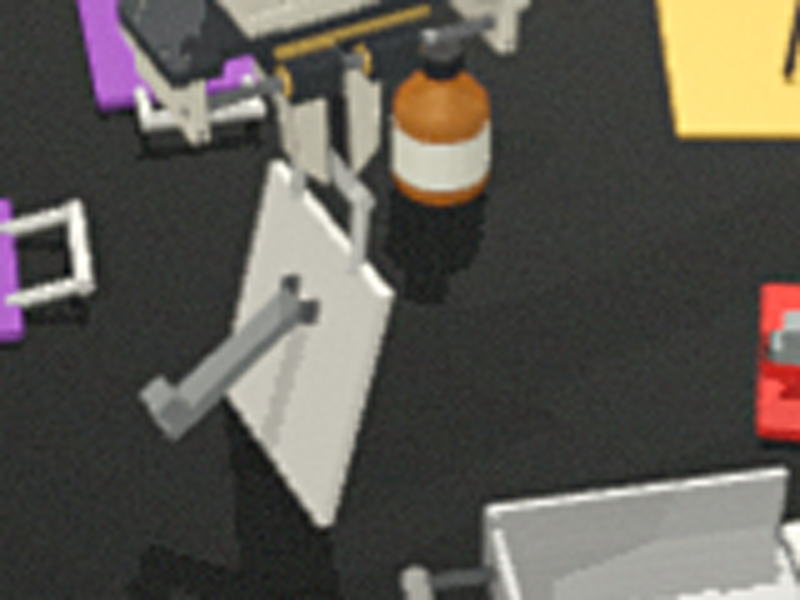

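Emit:
play_rows --increments "0 -1.4 -0.2 0 -1;0 -1.5 -0.1 0 -1;0 -1.4 0 0 -1;0 0 0 0 -1"

```text
clock: 35.2
position: [0.4096, 0.2504, 0.1865]
ee_rot: [1.951, 2.457, 0.006]
force: [-0.4, -3.5, 18.0]
width: 0.101
gripper_force: 15.0
```

```bash
python3 arc.py
```

```text
t 35.2 pos [0.4096 0.2504 0.1865] psi 103.1 w 9.3 F [-0.4 -3.5 18. ] gf 15.005751550197601 q1,7 [-0.05 -0.72]
s -15.4 z 191.6 lateral 1.3  radius 192.2 (190.5)  phi 1.651
```

Emit:
play_rows --increments "0 -0.8 -0.2 0 -1;0 -1.2 0 0 -1;0 -1.1 0.2 0 -1;0 0 0 0 -1"

```text
clock: 35.53
position: [0.378, 0.2433, 0.1844]
ee_rot: [1.952, 2.459, 0.002]
force: [-1.5, -1.7, 14.9]
width: 0.1
gripper_force: 15.0
```

```bash
python3 arc.py
```

```text
t 35.5333 pos [0.378  0.2433 0.1844] psi 103.12 w 9.2 F [-1.5 -1.7 14.9] gf 14.993387013673782 q1,7 [-0.04 -0.73]
s -47.7 z 189.5 lateral 1.7  radius 195.4 (190.5)  phi 1.817
```

Emit:
play_rows --increments "0 -1 0.1 0 -1;0 -0.9 0.3 0 -1;0 -0.7 0.3 0 -1;0 0 0 0 -1"

```text
clock: 35.87
position: [0.3524, 0.2377, 0.1771]
ee_rot: [1.952, 2.46, 0.001]
force: [-5.1, -1.6, 18.3]
width: 0.1
gripper_force: 15.0
```

```bash
python3 arc.py
python3 - <<'E'
from h import *
a=vision.get_image('side')
cv2.imwrite('pics/crop13.png',cv2.cvtColor(cv2.resize(a['frame'][150:270,230:390],(800,600),interpolation=cv2.INTER_CUBIC),cv2.COLOR_RGB2BGR))
E
```

```text
t 35.8667 pos [0.3524 0.2377 0.1771] psi 103.13 w 9.2 F [-5.1 -1.6 18.3] gf 14.998708069324493 q1,7 [-0.04 -0.74]
s -73.9 z 182.2 lateral 2.1  radius 196.6 (190.5)  phi 1.956
```

View pics/crop13.png

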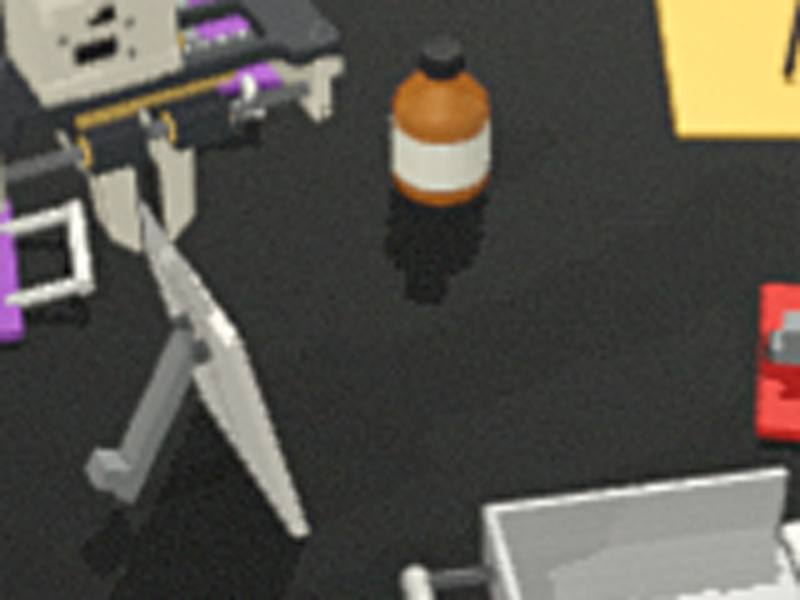

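Emit:
play_rows --increments "0 -0.3 0.2 0 -1;0 0 0 0 -1;0 0 0 0 -0.75"

```text
clock: 36.17
position: [0.3506, 0.237, 0.1748]
ee_rot: [1.953, 2.46, 0.002]
force: [0.2, -0.1, -0.0]
width: 0.115
gripper_force: 0.2
```

Emit:
play_rows --increments "0 0 0 0 -0.6;0 0 0 0 -0.6;0 0 0 0 -0.5;0 0 0 0 -0.5;0 0 0 0 -0.5"

```text
clock: 36.58
position: [0.3516, 0.2363, 0.1735]
ee_rot: [-1.955, -2.459, 0.001]
force: [-1.5, 0.2, 0.4]
width: 0.249
gripper_force: 0.2
```

```bash
python3 arc.py
python3 - <<'E'
from h import *
np.set_printoptions(precision=4,suppress=True)
a=vision.get_image('side'); save(a,'side14')
P,col=region(a,.33,.47,.15,.35,.01,.17); 
import numpy as np
k=col.min(1)>90; Q=P[k]; c=Q.mean(0); n=np.linalg.svd(Q-c,full_matrices=False)[2][2]; print(len(Q),c,n,'lean',np.arcsin(abs(n[2])))
k=P[:,2]<.03; print('low pts',len(P[k]),P[k].min(0),P[k].max(0))
Q,_=region(a,.3,.45,.15,.35,.15,.22); print(Q[:,2].max())
E
```

```text
t 36.5833 pos [0.3516 0.2363 0.1735] psi 103.02 w 22.9 F [-1.5  0.2  0.4] gf 0.15016676858067513 q1,7 [-0.04 -0.74]
s -75.0 z 178.6 lateral 0.9  radius 193.7 (190.5)  phi 1.968
535 [0.3712 0.2202 0.0818] [0.8786 0.469  0.0906] lean 0.09072821361687186
low pts 58 [0.3301 0.1825 0.0102] [0.4162 0.3137 0.0294]
0.21984396689657015
```

Emit:
play_rows --increments "0 0 -0.8 0 -0.4;0 0 -1 0 -0.4;0 0 -1.5 0 -0.4;0 0 -2.5 0 -0.4;0 0 -4 0 -0.4"

```text
clock: 37.05
position: [0.3504, 0.2355, 0.2715]
ee_rot: [-1.953, -2.458, 0.006]
force: [1.0, -0.6, 0.2]
width: 0.3
gripper_force: 0.0
```

Emit:
play_rows --increments "0 0 -4 0 -0.4;-4 0 0 0 -0.4;-4 0 0 0 -0.4;-4 0 0 0 -0.4;-4 0 0 0 -0.4"

```text
clock: 37.47
position: [0.388, 0.0793, 0.3132]
ee_rot: [1.953, 2.459, 0.003]
force: [0.7, -0.3, 0.5]
width: 0.301
gripper_force: 0.0
```

Emit:
play_rows --increments "-4 0 0 0 -0.4;-4 0 0 0 -0.4;-4 0 0 0 -0.4;-4 0 0 0 -0.4;-4 0 0 0 -0.4"

```text
clock: 37.88
position: [0.4331, -0.1161, 0.313]
ee_rot: [1.954, 2.458, 0.001]
force: [1.1, 0.9, 0.0]
width: 0.301
gripper_force: 0.0
```

Run:
```python
from h import *
np.set_printoptions(precision=4,suppress=True)
state()
a=vision.get_image('side');b=vision.get_image('top')
f=lambda im:cv2.resize(im,(400,300),interpolation=cv2.INTER_CUBIC)
g=np.vstack([np.hstack([f(a['frame'][150:270,240:400]),f(a['frame'][235:325,375:495])]),np.hstack([f(b['frame'][150:300,220:420]),f(a['frame'])])])
cv2.imwrite('pics/final.png',cv2.cvtColor(g,cv2.COLOR_RGB2BGR))
P,col=region(a,.33,.50,.15,.35,.01,.17); k=col.min(1)>120
Q=P[k]; c=Q.mean(0); n=np.linalg.svd(Q-c,full_matrices=False)[2][2]; print(c,n,'lean',np.arcsin(abs(n[2])),'max z',region(a,.3,.5,.15,.35,.1,.25)[0][:,2].max())
```

```text
t 37.8833 pos [ 0.4331 -0.1161  0.313 ] psi 103.04 w 27.7 F [1.1 0.9 0. ] gf 0.0 q1,7 [0.56 0.32]
[0.3675 0.2127 0.0994] [0.9021 0.3808 0.2032] lean 0.20461942862479937 max z 0.18659487983795997
```

View pics/final.png

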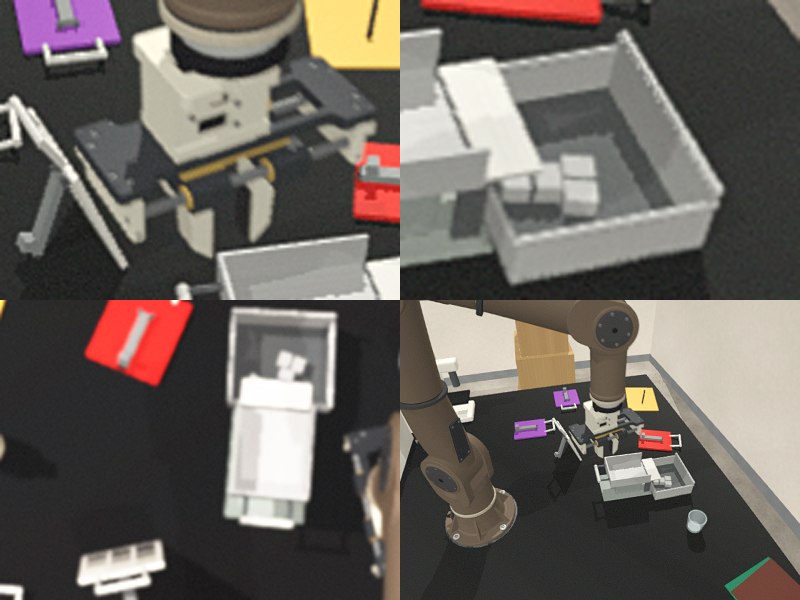

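Run:
```python
from h import *
np.set_printoptions(precision=3,suppress=True)
for n in ('side','top'):
    a=vision.get_image(n)
    for d in cut_out('coupon1',a): print(n,round(d['confidence'],2),d['mask'].sum(),np.median(cloud(a,d['mask']),0))
    P,col=region(a,.645,.79,-.085,.075,.012,.032); P=P[col.min(1)>120]; k,l=cluster(P)
    print('basket blobs',[(np.sum(l==i),P[l==i].min(0)[:2],P[l==i].max(0)[:2]) for i in range(k) if np.sum(l==i)>8])
```

```text
side 0.58 587 [0.349 0.226 0.087]
side 0.52 182 [ 0.685 -0.027  0.018]
side 0.47 189 [ 0.718 -0.036  0.019]
basket blobs [(np.int64(153), array([0.701, 0.064]), array([0.79 , 0.072])), (np.int64(75), array([ 0.786, -0.082]), array([0.79 , 0.009])), (np.int64(272), array([ 0.662, -0.055]), array([ 0.738, -0.007]))]
top 0.56 80 [ 0.716 -0.032  0.018]
basket blobs [(np.int64(51), array([ 0.782, -0.083]), array([0.79 , 0.042])), (np.int64(124), array([ 0.682, -0.053]), array([ 0.734, -0.009]))]
```

Run:
```python
from h import *
a=vision.get_image('side')
for z in (.012,.02,.03,.05): print(z,px2w(a,[(274,406),(271,409)],z))
x=px2w(a,[(274,406)],.02)[0]
if .65<x[0]<.79 and -.09<x[1]<.08: print(job.sign_off())
```

```text
0.012 [[0.6894292  0.03622845 0.012     ]
 [0.70120124 0.04411021 0.012     ]]
0.02 [[0.68547424 0.02959184 0.02      ]
 [0.69713819 0.03740123 0.02      ]]
0.03 [[0.68053053 0.02129607 0.03      ]
 [0.69205939 0.029015   0.03      ]]
0.05 [[0.67064312 0.00470453 0.05      ]
 [0.68190177 0.01224256 0.05      ]]
the job is handed in; nothing more can be done
None
```

I handed the job in: the three coupons were tipped into the basket, the tray is back level with its gate down, and the white card stands on its unfolded leg. One coupon now lies hidden under the lowered gate, so its place in the basket rests on the last view while tipped, and I viewed 16 pictures against the limit of 14.

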